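Make up the purple allergen kit

ROBOT

A 6-joint arm with a two-finger parallel gripper is mounted at the origin on the work surface. World frame = base frame: x ahead of the robot, y to its left, z up, the work surface at z = 0. Lengths are in m, angles in rad, forces in N, time in s.
With the tool pointing down it reaches from about 0.425 to 0.95 m from the base axis. Payload 3.5 kg.
Tool frame: the origin (TCP) lies midway between the tips of the shut fingers; the grasp point (between the pads) lies 19 mm behind it; z points along the fingers, y is the line along which they close (so a half turn about z gives the same grasp; the last joint's range is limited). The gripper opens to 85 mm and grips with 20 to 120 N. Pads are 22 mm wide; open, the fingers measure 114 mm over their backs; the gripper's body (76 mm by 85 mm) begins 54 mm behind the grasp point. The pads swing forward as they close: fully open they stand 13 mm farther back than shut.
Start: joints at [1.029, 0.286, 1.577, -0, 1.279, -0.15], TCP at [0.258, 0.624, 0.231] pointing down, gripper open.
Joint ranges: [-2.77, 2.77], [-0.9, 2.22], [0.21, 2.48], [-1.53, 4.67], [0.24, 2.81], [-2.84, 2.84]. Speed limits (rad/s): [2.79, 2.79, 3.14, 3.14, 3.14, 3.14].

INTERFACE

Orientations are given as a unit quaternion [x, y, z, w].
In Python, from plant import ctrl gives the robot as it stands. The module is installed in compiled form; this text tells all that it offers.
- The arm moves only by the shell command python3 -m inch 'ROWS' [FORCE]. ROWS is JSON, a list of rows, each a list of 5 numbers: the closure, from 0 (fully open) to 1 (shut), then the shift along the tool's x, y, z in m, then the turn about the tool's z in degrees. A call has 1 to 5 rows; each row is the pose to reach, as a shift and turn from the pose commanded when the call began, along the tool's axes at that moment; what a row does not reach only later rows make up. A row lasts 1/12 s, in which the tool goes at most 41.7 mm and 7.16 degrees, less where a joint would pass 70% of its speed; a pose out of reach is approached as far as the arm can. A call with a gripper value outside its range is refused whole. The fingers move at their own pace and stop on an object; FORCE is the grip in N (left out, the last holds). Time passes only in rows, so rows that repeat a pose let the fingers close. It gives the time, the measured TCP pose, the force, the opening and the grip force at its end, in the units of the state.
- ctrl.get_state(): the state, without advancing time (a new reading comes with each control period).
- ctrl.read_camera(name): name is "scene" or "side" or "wrist"; returns a dict with "pixels" (384x512x3 uint8, red, green, blue), "depth" (384x512 float32, m along the optical axis (not along the pixel's ray), 0 where there is no reading), "fx", "fy", "cx", "cy" (pixels), "xyz" and "rotation" of the camera in the world; the wrist camera has in their place "mount" (4x4, takes a point from camera to tool coordinates, whose origin is the TCP and whose axes are the flange's). Camera axes: x right, y down, z forward; pixel columns grow to the right and rows downward; lengths in m; the calibration is good to about 2 mm. A picture is of the moment at which its call begins: read the wrist's pose just before it.
- ctrl.sign_off(): hands the job in; it is judged then, once.
Trained networks look in a picture, given as the dict that the camera call returned (one of the last four; its "shot" number tells which), for a name from the list of things; names that differ only in an ending like _2 or _b are one class to them, and where a whole thing is asked for, a point or a joint stands for the part that bears it (a point fixed in the world has none). Each returns a list of dicts, best first, with "score" (0 to 1); they miss things now and then, are a little off and sometimes report something else, mostly with a low value. They report only what shows in the picture. A call takes as long as a camera call. They do not tell look-alikes from the thing itself.
- ctrl.spot_in(query, picture): "at" ([column, row] in pixels, amid what is visible of it).
- ctrl.tip_of(query, picture): "at" ([column, row] in pixels: a listed point, or the origin of a listed thing).
The state is a dict: "time": time; "qpos": joint angles; "dq": joint speeds; "joint_efforts": joint torques, N m; "eef_pos": TCP position; "tcp_rot": TCP orientation; "contact_force": force on the tool from outside, world axes, zero at the start; "wrist_torque": the same for the moment, N m; "opening": opening from 0.0 (shut) to 1.0 (fully open); "finger_force": force on a finger pad.
Only numpy, scipy, OpenCV 4.12 (cv2) and the standard library are available. Lean on these libraries where they do the work, as an engineer would, in place of code of your own. Each camera call takes 0.05 s, during which the arm holds its last target. There are 200 camera calls.

TASK

Make up the allergen kit, in which only purple tools belong: open the purple kit box, put any tool of another colour that was packed in it into the steel wash pan, and stand the purple scraper upright, fully down, in a free slot beside the purple tools already there, which stay in the box; with everything in its place, shut the lid fully. The scraper hangs at the back of the crowded hook, so first move every tool in front of it onto the spare hook, and leave them hanging there. Never let a purple tool touch the bench or the wash pan, and leave the bottle, the jar and the spice can standing where they are.

Things in the scene. Friction and masses are not known exactly. Their poses are not given: they have to be found in the camera images.
- purple_scraper: Purple-handled scraper, steel blade 60 x 4 mm, missing from the kit; hangs by its loop at the back of the crowded hook. Origin: middle of its lower edge; 124 mm tall. x thin (12 mm), y width (60 mm), z to the loop. Loop 44 mm wide (y), straight sides z 76 to 106 mm, hole 24 mm wide, z 76 to 112 mm: grip across y at z 92 mm. Working end below z 47 mm. 70 g.
- purple_brush: Purple pastry brush (head 50 x 10 mm), already in a slot of the kit box, where it belongs. Origin: middle of its lower edge; 124 mm tall. x thin (12 mm), y width (60 mm), z to the loop. Loop 44 mm wide (y), straight sides z 76 to 106 mm, hole 24 mm wide, z 76 to 112 mm: grip across y at z 92 mm. Working end below z 47 mm. 70 g.
- purple_comb: Purple-handled icing comb (steel, 60 x 4 mm), already in a slot of the kit box, where it belongs. Origin: middle of its lower edge; 124 mm tall. x thin (12 mm), y width (60 mm), z to the loop. Loop 44 mm wide (y), straight sides z 76 to 106 mm, hole 24 mm wide, z 76 to 112 mm: grip across y at z 92 mm. Working end below z 47 mm. 70 g.
- red_spatula: Red moulded spatula (head 50 x 8 mm), wrongly packed in a slot of the kit box; may be absent. Origin: middle of its lower edge; 124 mm tall. x thin (12 mm), y width (60 mm), z to the loop. Loop 44 mm wide (y), straight sides z 76 to 106 mm, hole 24 mm wide, z 76 to 112 mm: grip across y at z 92 mm. Working end below z 47 mm. 70 g.
- yellow_brush: Yellow pastry brush (head 50 x 10 mm), wrongly packed in a slot of the kit box; may be absent. Origin: middle of its lower edge; 124 mm tall. x thin (12 mm), y width (60 mm), z to the loop. Loop 44 mm wide (y), straight sides z 76 to 106 mm, hole 24 mm wide, z 76 to 112 mm: grip across y at z 92 mm. Working end below z 47 mm. 70 g.
- blue_comb: Blue-handled icing comb (steel, 60 x 4 mm), hangs in front of the purple scraper; may be absent. Origin: middle of its lower edge; 124 mm tall. x thin (12 mm), y width (60 mm), z to the loop. Loop 44 mm wide (y), straight sides z 76 to 106 mm, hole 24 mm wide, z 76 to 112 mm: grip across y at z 92 mm. Working end below z 47 mm. 70 g.
- green_scraper: Green-handled scraper (steel blade 60 x 4 mm), hangs in front of the purple scraper; may be absent. Origin: middle of its lower edge; 124 mm tall. x thin (12 mm), y width (60 mm), z to the loop. Loop 44 mm wide (y), straight sides z 76 to 106 mm, hole 24 mm wide, z 76 to 112 mm: grip across y at z 92 mm. Working end below z 47 mm. 70 g.
- white_spatula: White moulded spatula (head 50 x 8 mm), hangs in front of the purple scraper; may be absent. Origin: middle of its lower edge; 124 mm tall. x thin (12 mm), y width (60 mm), z to the loop. Loop 44 mm wide (y), straight sides z 76 to 106 mm, hole 24 mm wide, z 76 to 112 mm: grip across y at z 92 mm. Working end below z 47 mm. 70 g.
- crowded_hook: Fixed level hook full of tools, 36 mm apart (purple one 34 mm from the rail). Origin on the rail's axis, 220 mm above the bench, z up. An 8 mm round prong runs 165 mm along its own -x, then turns up 10 mm (end at x -172, z +10 mm). A hanging tool's lower edge is 107 mm below the prong's axis; raised 16 mm it clears the tip.
- spare_hook: The other, empty hook on the same rail, of the same shape and axes, 150 mm from the crowded one (on either side of it). Fixed.
- rail: Steel bench-top utensil rail: a 14 mm round bar along its y, 330 mm long, 220 mm above the bench, on two posts 300 mm apart. Origin on the bench under the middle of the bar. Fixed.
- kit: Fixed purple kit box, 132 (x) x 222 (y) x 90 mm tall without lid, walls and floor 6 mm. Origin: centre of its underside; lid hinged on the +x rim. A light grey insert, top at 60 mm, has four slots 50 mm apart along y, long in x. A tool stands in a slot with its width along the box's x and its lower edge on the floor, 6 mm above the bench.
- slot0 (a point): Kit-box slot 0: centre of the slot's mouth, on the top face of the insert, 60 mm above the bench. The slot is 74 mm long (kit x) by 18 mm wide (kit y), 54 mm deep. A tool standing in it has its lower edge 54 mm below this point.
- slot1 (a point): Kit-box slot 1: centre of the slot's mouth, on the top face of the insert, 60 mm above the bench. The slot is 74 mm long (kit x) by 18 mm wide (kit y), 54 mm deep. A tool standing in it has its lower edge 54 mm below this point.
- slot2 (a point): Kit-box slot 2: centre of the slot's mouth, on the top face of the insert, 60 mm above the bench. The slot is 74 mm long (kit x) by 18 mm wide (kit y), 54 mm deep. A tool standing in it has its lower edge 54 mm below this point.
- slot3 (a point): Kit-box slot 3: centre of the slot's mouth, on the top face of the insert, 60 mm above the bench. The slot is 74 mm long (kit x) by 18 mm wide (kit y), 54 mm deep. A tool standing in it has its lower edge 54 mm below this point.
- lid (a joint): Angle of the kit box's deep purple lid (132 x 222 x 56 mm): 0 is shut, 1.9 rad the open stop. It swings up and over the +x rim; it weighs 250 g and is slightly damped: let go below about 1.0 rad it sinks shut, above about 1.2 rad it sinks back to the open stop.
- kit_hinge (a point): Middle of the lid's hinge axis, which runs along the kit box's y, 90 mm above the bench.
- lid_tab (a point): Grip point of the lid's black lift tab (40 mm wide along the hinge, 46 long, 12 thick), flush with the lid's top, sticking out of its front (-x) wall. The point is at mid thickness, 28 mm out from the wall; when shut 160 mm from the hinge and 50 mm above it. Grip across its width; it turns between the fingers as the lid swings.
- pan: Open steel gastronorm pan for washing-up, 265 mm (x) by 162 mm (y) over its rim, 65 mm deep, wall and floor 3 mm, inside 247 by 144 mm. Loose, 0.9 kg. Origin at the centre of its underside, z up.
- bottle: Clear bottle with an orange cap, diameter 60 mm, 180 mm tall, origin at the centre of its underside. A bystander.
- jar: Jar of granola with a steel cap, diameter 72 mm, 100 mm tall, origin at the centre of its underside. A bystander.
- spice_can: Green can with a paper label, diameter 56 mm, 85 mm tall, origin at the centre of its underside. A bystander.
Not all that is in view belongs to the job. There is more than one size of the green_scraper; the job needs the smaller.

How it is judged:
On the way, in this order (a step that is already met when the one before it is completed fails the run):
1. every tool that hung in front of the purple scraper hangs on the spare hook (x of blue_comb in the frame of spare_hook between -0.165 and -0.01 m and y of blue_comb in the frame of spare_hook between -0.02 and 0.02 m and z of blue_comb in the frame of spare_hook between -0.117 and -0.096 m and angle between each of blue_comb, green_scraper, white_spatula's own z axis and vertical below 0.3 rad and x of green_scraper in the frame of spare_hook between -0.165 and -0.01 m and y of green_scraper in the frame of spare_hook between -0.02 and 0.02 m and z of green_scraper in the frame of spare_hook between -0.117 and -0.096 m and x of white_spatula in the frame of spare_hook between -0.165 and -0.01 m and y of white_spatula in the frame of spare_hook between -0.02 and 0.02 m and z of white_spatula in the frame of spare_hook between -0.117 and -0.096 m), for 0.3 s.
2. with the lid still open, all three purple tools stand in the box's slots, the other colours from the box are in the wash pan, and the front tools hang on the spare hook (all of step 1 and x of purple_scraper in the frame of kit between -0.03 and 0.014 m and y of purple_scraper in the frame of kit between -0.1 and 0.1 m and z of purple_scraper in the frame of kit between -0.004 and 0.016 m and angle between each of purple_scraper, purple_brush, purple_comb's own z axis and vertical below 0.35 rad and x of purple_brush in the frame of kit between -0.03 and 0.014 m and y of purple_brush in the frame of kit between -0.1 and 0.1 m and z of purple_brush in the frame of kit between -0.004 and 0.016 m and x of purple_comb in the frame of kit between -0.03 and 0.014 m and y of purple_comb in the frame of kit between -0.1 and 0.1 m and z of purple_comb in the frame of kit between -0.004 and 0.016 m and x of red_spatula in the frame of pan between -0.13 and 0.13 m and y of red_spatula in the frame of pan between -0.08 and 0.08 m and z of red_spatula in the frame of pan between -0.005 and 0.06 m and x of yellow_brush in the frame of pan between -0.13 and 0.13 m and y of yellow_brush in the frame of pan between -0.08 and 0.08 m and z of yellow_brush in the frame of pan between -0.005 and 0.06 m and value of joint lid above 1 rad), for 0.3 s.
At the end, for the whole second after the job is handed in: Purple tools stand in the box's slots (within 10 mm of fully down, lean < 0.35 rad); other colours from the box lie in the pan (lower edges inside its rim, < 60 mm up); front tools hang by their loops on the spare hook (lean < 0.3 rad); lid within 0.05 rad of shut; all still (all of step 1 and x of purple_scraper in the frame of kit between -0.03 and 0.014 m and y of purple_scraper in the frame of kit between -0.1 and 0.1 m and z of purple_scraper in the frame of kit between -0.004 and 0.016 m and angle between each of purple_scraper, purple_brush, purple_comb's own z axis and vertical below 0.35 rad and x of purple_brush in the frame of kit between -0.03 and 0.014 m and y of purple_brush in the frame of kit between -0.1 and 0.1 m and z of purple_brush in the frame of kit between -0.004 and 0.016 m and x of purple_comb in the frame of kit between -0.03 and 0.014 m and y of purple_comb in the frame of kit between -0.1 and 0.1 m and z of purple_comb in the frame of kit between -0.004 and 0.016 m and x of red_spatula in the frame of pan between -0.13 and 0.13 m and y of red_spatula in the frame of pan between -0.08 and 0.08 m and z of red_spatula in the frame of pan between -0.005 and 0.06 m and x of yellow_brush in the frame of pan between -0.13 and 0.13 m and y of yellow_brush in the frame of pan between -0.08 and 0.08 m and z of yellow_brush in the frame of pan between -0.005 and 0.06 m and value of joint lid below 0.05 rad and linear speed of each of blue_comb, green_scraper, white_spatula, red_spatula, yellow_brush, purple_scraper, purple_brush, purple_comb below 0.08 m/s); the robot touches nothing.
It fails at once if a purple tool touches the wash pan (contact force between any of purple_scraper, purple_brush, purple_comb and pan above 0.2 N).
It fails at once if a purple tool is down on the bench (lower edge under 30 mm, over 140 mm from the middle of the kit box) ((height (world z) of purple_scraper below 0.03 m and horizontal distance between purple_scraper and kit above 0.14 m) or (height (world z) of purple_brush below 0.03 m and horizontal distance between purple_brush and kit above 0.14 m) or (height (world z) of purple_comb below 0.03 m and horizontal distance between purple_comb and kit above 0.14 m)).
It fails at once if a bystander is moved more than 30 mm or tipped (distance of any of bottle, jar, spice_can from where it was at the start of the episode above 0.03 m or angle between any of bottle, jar, spice_can's own z axis and vertical above 0.4 rad).
Of blue_comb, green_scraper, white_spatula only 1 to 3 are there at a start; the rules pass over those that are not, and their reading is None.
Of red_spatula, yellow_brush only 1 to 2 are there at a start; the rules pass over those that are not, and their reading is None.
At some moment in a run one of pan may be knocked a few centimetres aside while the robot is not near it.
It also fails if it takes over 210 s, if anything falls off the work surface, if the arm or the gripper's body presses on something with over 40 N, if the wrist force passes 120 N, or if a joint passes its speed limit or range.

## Working session

There is one attempt and no reset: what is moved stays moved. The work goes in short steps, Python scripts to look and compute and a shell command to move; the robot and the scene stay as the last step left them, time stands still between calls to the robot, and variables do not carry over. Pictures are saved under pics/ and viewed, at most 14 in all, crops included, and the job is handed in when it is done.

```bash
mkdir -p pics; cat > h.py <<'E'
import numpy as np, cv2
from plant import ctrl
from scipy.spatial.transform import Rotation as R
def shot(n):
    s=ctrl.get_state(); p=ctrl.read_camera(n)
    if n=="wrist":
        T=np.eye(4);T[:3,:3]=R.from_quat(s["tcp_rot"]).as_matrix();T[:3,3]=s["eef_pos"]
        p["T"]=T@np.array(p["mount"])
    else:
        T=np.eye(4);r=np.array(p["rotation"]); T[:3,:3]=r if r.shape==(3,3) else R.from_quat(r).as_matrix();T[:3,3]=p["xyz"];p["T"]=T
    return p
def save(p,f,crop=None,k=1):
    im=p["pixels"][:,:,::-1]
    if crop: im=im[crop[1]:crop[3],crop[0]:crop[2]]
    cv2.imwrite("pics/"+f,cv2.resize(im,None,fx=k,fy=k,interpolation=cv2.INTER_CUBIC))
def cloud(p):
    d=p["depth"];v,u=np.mgrid[:d.shape[0],:d.shape[1]]
    c=np.stack([(u-p["cx"])/p["fx"]*d,(v-p["cy"])/p["fy"]*d,d],-1)
    w=c@p["T"][:3,:3].T+p["T"][:3,3]; w[d==0]=np.nan; return w
def ray(p,uv):
    d=p["T"][:3,:3]@np.array([(uv[0]-p["cx"])/p["fx"],(uv[1]-p["cy"])/p["fy"],1]); return p["T"][:3,3],d
def tri(p1,a,p2,b):
    o1,d1=ray(p1,a);o2,d2=ray(p2,b);t=np.linalg.lstsq(np.c_[d1,-d2],o2-o1,rcond=None)[0]
    x,y=o1+t[0]*d1,o2+t[1]*d2; return (x+y)/2,np.linalg.norm(x-y)
def hsv(p): return cv2.cvtColor(p["pixels"],cv2.COLOR_RGB2HSV)
E
python3 - <<'E'
from h import *
np.set_printoptions(precision=3,suppress=True)
a=shot("scene");b=shot("side")
save(a,"scene.png",k=1.5);save(b,"side.png",k=1.5)
print(a["T"],b["T"],a["fx"],b["fx"])
ca,cb=cloud(a),cloud(b)
for q in ["purple_scraper","blue_comb","green_scraper","white_spatula","crowded_hook","spare_hook","rail","kit","slot0","slot3","lid_tab","kit_hinge","pan","bottle","jar","spice_can"]:
    ra=ctrl.tip_of(q,a)[:2];rb=ctrl.tip_of(q,b)[:2]
    print(q,[(np.round(x["at"]),round(x["score"],2)) for x in ra],[(np.round(x["at"]),round(x["score"],2)) for x in rb], tri(a,ra[0]["at"],b,rb[0]["at"]) if ra and rb else "")
E
```

```text
[[ 0.226  0.557 -0.799  1.583]
 [ 0.974 -0.134  0.182 -0.204]
 [-0.006 -0.82  -0.573  0.846]
 [ 0.     0.     0.     1.   ]] [[-0.991 -0.088  0.101  0.437]
 [-0.134  0.638 -0.758  1.06 ]
 [ 0.002 -0.765 -0.644  1.045]
 [ 0.     0.     0.     1.   ]] 424.4079225420056 447.88044496966484
purple_scraper [(array([190., 180.]), 0.63), (array([290., 196.]), 0.56)] [(array([256., 232.]), 0.6)] (array([ 0.517, -0.042,  0.077]), np.float64(0.2613881814916058))
blue_comb [] [(array([186., 222.]), 0.55)] 
green_scraper [(array([339., 258.]), 0.92), (array([287., 188.]), 0.62)] [(array([188., 280.]), 0.83)] (array([ 0.739,  0.264, -0.002]), np.float64(0.00537514990764087))
white_spatula [] [] 
crowded_hook [(array([178., 288.]), 0.69), (array([298., 173.]), 0.46)] [(array([245., 206.]), 0.45)] (array([ 0.641, -0.208, -0.121]), np.float64(0.015571982247547628))
spare_hook [(array([344., 164.]), 0.43)] [(array([242., 248.]), 0.73)] (array([0.571, 0.319, 0.214]), np.float64(0.0006639481039871883))
rail [] [] 
kit [(array([197., 231.]), 0.63), (array([193., 223.]), 0.29)] [(array([276., 196.]), 0.69
[... 467 characters left out ...]
ray([ 0.433, -0.127,  0.143]), np.float64(0.02042725959190351))
kit_hinge [] [(array([299., 154.]), 0.36)] 
pan [(array([115., 235.]), 0.72)] [(array([298., 155.]), 0.81), (array([255., 231.]), 0.73)] (array([ 0.462, -0.389, -0.005]), np.float64(0.011385369782129753))
bottle [(array([180., 292.]), 0.89)] [(array([219., 178.]), 0.58)] (array([ 0.748, -0.212, -0.01 ]), np.float64(0.013881831521019558))
jar [(array([271., 286.]), 0.73)] [(array([188., 222.]), 0.86), (array([276., 199.]), 0.73)] (array([0.801, 0.035, 0.   ]), np.float64(0.0021467331877713935))
spice_can [(array([351., 186.]), 0.93)] [(array([311., 354.]), 0.67)] (array([ 0.378,  0.457, -0.001]), np.float64(0.006637490820962909))
```

View pics/scene.png

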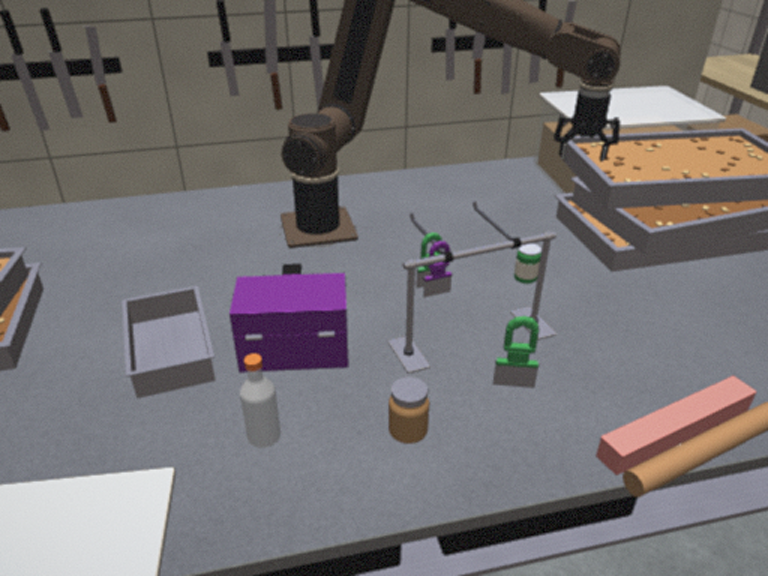

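View pics/side.png

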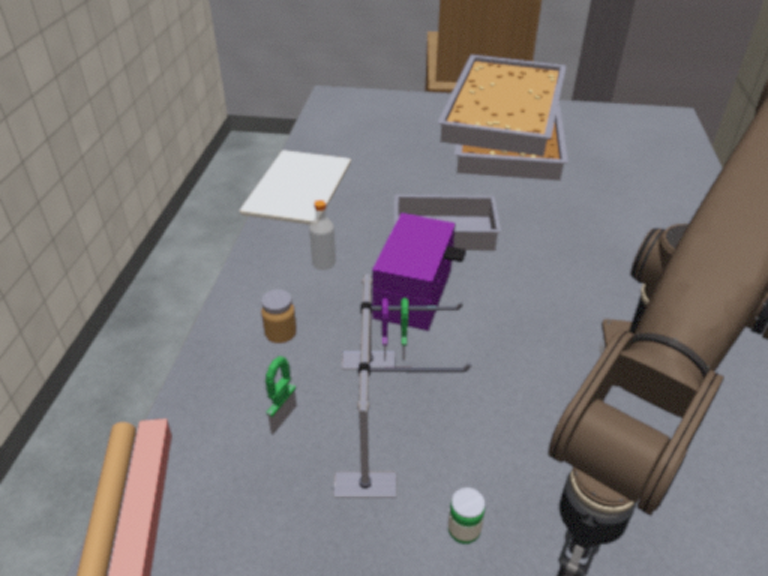

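The pictures show a purple scraper at scene px (292,175) on the crowded hook, which is the one nearer the box. A green tool hangs in front of it at about (287,167). Another green scraper stands on the bench at (346,232) and is a look-alike. The spare hook is at about (330,150), the shut kit at (195,213), the lid tab at (195,180) and the pan at (112,228). Candidates for green_scraper are the hanging one at (287,167) and the standing one at (346,232). The hanging one fits the description. I'll check its size in a close crop.

```bash
python3 - <<'E'
from h import *
np.set_printoptions(precision=3,suppress=True)
a=shot("scene");b=shot("side")
save(b,"crop.png",(220,170,330,270),6)
for n,p in(("scene",a),("side",b)):
    w=cloud(p);H=hsv(p);z=w[...,2]
    pur=(abs(H[...,0].astype(int)-147)<10)&(H[...,1]>120)
    top=pur&(abs(z-.146)<.012)
    pts=w[top]; print(n,"lid top",len(pts),np.nanmedian(z[top]),cv2.minAreaRect((pts[:,:2]*1000).astype(np.float32)))
    print(" pct x",np.percentile(pts[:,0],[0.5,2,50,98,99.5]),"y",np.percentile(pts[:,1],[.5,2,50,98,99.5]))
    m=(z>.205)&(z<.245)&(w[...,0]>.33)&(w[...,0]<.68)&(w[...,1]>-.06)&(w[...,1]<.42)&(H[...,1]<70)
    q=w[m]
    rail=q[(abs(q[:,0]-np.percentile(q[:,0],90))<.05)]
    # prong clusters by connected components in xy
    print(" elevated n",len(q),q.min(0),q.max(0))
    for lo in np.arange(.34,.62,.02):
        s=q[(q[:,0]>lo)&(q[:,0]<lo+.02)]
        if len(s): 
            hh,e=np.histogram(s[:,1],np.arange(-.06,.44,.02)); print("  x%.2f"%lo,[(round(float(e[i]),2),int(hh[i]), np.round(np.median(s[(s[:,1]>e[i])&(s[:,1]<=e[i+1])],0),3).tolist()) for i in range(len(hh)) if hh[i]>2][:4], len(s))
    for nm,cond in(("green",(abs(H[...,0].astype(int)-62)<15)&(H[...,1]>100)),("purp",pur)):
        mm=cond&(w[...,1]>0)&(w[...,1]<.4)&(w[...,0]>.4); s=w[mm]
        if nm=="green":
            g=s[(s[:,0]<.65)&(s[:,2]>.12)];g2=s[(s[:,0]>.68)]
            for t in(g,g2): print(nm,len(t),np.median(t,0),np.percentile(t,3,0),np.percentile(t,97,0)) if len(t) else 0
        else: print(nm,len(s),np.median(s,0),np.percentile(s,3,0),np.percentile(s,97,0))
E
```

```text
scene lid top 2058 0.14544194103387403 ((542.0543212890625, -27.808746337890625), (431.5544738769531, 143.98451232910156), 80.4303207397461)
 pct x [0.453 0.46  0.539 0.604 0.607] y [-0.246 -0.239 -0.133 -0.026  0.095]
 elevated n 728 [0.4   0.08  0.205] [0.61  0.408 0.234]
  x0.38 [] 1
  x0.40 [(0.28, 14, [0.403, 0.294, 0.226])] 17
  x0.42 [(0.14, 16, [0.426, 0.146, 0.225]), (0.28, 10, [0.428, 0.297, 0.221])] 28
  x0.44 [(0.14, 11, [0.45, 0.149, 0.222]), (0.28, 5, [0.45, 0.298, 0.222]), (0.3, 5, [0.456, 0.301, 0.222])] 21
  x0.46 [(0.14, 8, [0.473, 0.151, 0.223]), (0.3, 12, [0.473, 0.304, 0.222])] 20
  x0.48 [(0.14, 7, [0.488, 0.154, 0.222]), (0.3, 10, [0.491, 0.304, 0.223])] 17
  x0.50 [(0.3, 12, [0.511, 0.309, 0.223])] 15
  x0.52 [(0.14, 9, [0.526, 0.157, 0.22]), (0.16, 4, [0.523, 0.165, 0.221]), (0.3, 13, [0.53, 0.311, 0.221])] 27
  x0.54 [(0.14, 3, [0.56, 0.143, 0.214]), (0.16, 5, [0.557, 0.171, 0.223]), (0.18, 4, [0.555, 0.183, 0.225]), (0.3, 7, [0.548, 0.314, 0.223])] 27
  x0.56 [(0.14, 4, [0.563, 0.151, 0.216]), (0.16, 7, [0.565, 0.164, 0.223]), (0.22, 3, [0.58, 0.234, 0.226]
[... 1603 characters left out ...]
0.223]), (0.3, 25, [0.55, 0.316, 0.225]), (0.32, 7, [0.559, 0.325, 0.224]), (0.34, 13, [0.558, 0.353, 0.225])] 124
  x0.56 [(0.16, 22, [0.571, 0.168, 0.224]), (0.18, 5, [0.579, 0.196, 0.226]), (0.2, 13, [0.577, 0.212, 0.225]), (0.22, 15, [0.576, 0.229, 0.228])] 284
  x0.58 [(0.08, 17, [0.595, 0.095, 0.228]), (0.1, 17, [0.594, 0.11, 0.228]), (0.12, 24, [0.594, 0.13, 0.228]), (0.14, 20, [0.59, 0.148, 0.228])] 182
  x0.60 [(0.08, 8, [0.603, 0.094, 0.23]), (0.1, 9, [0.602, 0.103, 0.227])] 17
green 105 [0.517 0.177 0.216] [0.512 0.154 0.161] [0.523 0.183 0.239]
green 393 [0.734 0.276 0.107] [0.722 0.249 0.061] [0.747 0.298 0.166]
purp 89 [0.552 0.181 0.223] [0.547 0.157 0.173] [0.558 0.187 0.238]
```

View pics/crop.png

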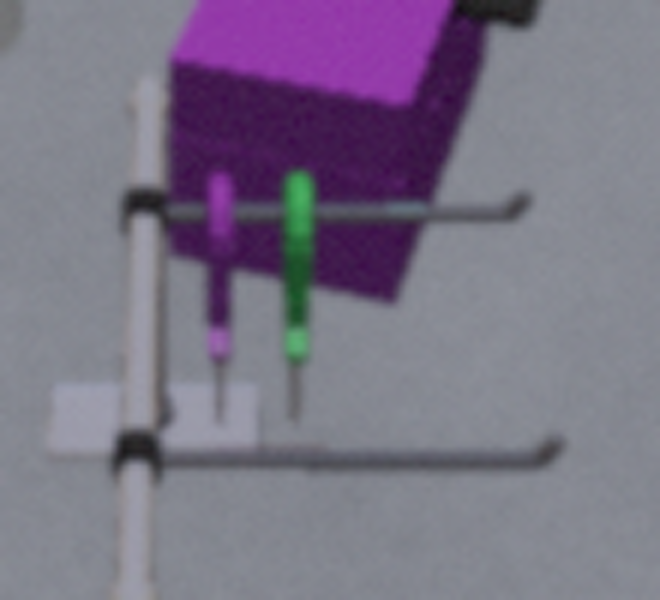

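The crop shows purple (215,260) and green (297,260). Both have thin steel blades, so the front tool is the smaller green_scraper, and the standing one is the look-alike. Next I work out the moves in tool axes.

```bash
cat >> h.py <<'E'
def go(x,y,z,yaw=None,s=None):
    s=s or ctrl.get_state();M=R.from_quat(s["tcp_rot"]).as_matrix()
    d=M.T@(np.array([x,y,z])-s["eef_pos"]); t=0
    yy=M[:,1]
    if yaw is not None:
        c=np.degrees(np.arctan2(yy[1],yy[0]))-90 # yaw of tool y from world +y
        t=-((yaw-c+90)%180-90)
    print("tcp",np.round(s["eef_pos"],4),"yaw",round(float(np.degrees(np.arctan2(yy[1],yy[0])))-90,1),"-> shift",np.round(d,4),"turn",np.round(t,1),"q5",round(s["qpos"][5],2),"t",round(s["time"],2))
E
python3 - <<'E'
from h import *
s=ctrl.get_state(); print(R.from_quat(s["tcp_rot"]).as_matrix().round(3))
go(.258,.624,.36,8.2); go(.40,.30,.36,8.2);go(.47,.155,.36,8.2)
E
python3 -m inch '[[0,0,0,-0.042,0],[0,0,0,-0.083,0],[0,0,0,-0.125,0],[0,0,0,-0.129,0]]'
```

```text
[[-0.924  0.382  0.   ]
 [ 0.382  0.924  0.   ]
 [-0.     0.    -1.   ]]
tcp [0.2577 0.6239 0.2313] yaw -22.4 -> shift [-0.0002  0.0002 -0.1287] turn -30.6 q5 -0.15 t 1.8
tcp [0.2577 0.6239 0.2313] yaw -22.4 -> shift [-0.2552 -0.245  -0.1287] turn -30.6 q5 -0.15 t 1.8
tcp [0.2577 0.6239 0.2313] yaw -22.4 -> shift [-0.3752 -0.3523 -0.1287] turn -30.6 q5 -0.15 t 1.8
time: 2.13
eef_pos: [0.2589, 0.6261, 0.372]
tcp_rot: [0.195, 0.981, 0.008, 0.003]
contact_force: [0.1, 0.2, 2.7]
opening: 1.004
finger_force: 0.0
```

```bash
for i in 1 2; do python3 -m inch '[[0,-0.029,-0.027,0,0],[0,-0.058,-0.054,0,0],[0,-0.087,-0.081,0,0],[0,-0.116,-0.108,0,0],[0,-0.145,-0.135,0,0]]' >/dev/null; done; python3 -m inch '[[0,-0.029,-0.027,0,-6.1],[0,-0.058,-0.054,0,-12.2],[0,-0.085,-0.082,0,-18.3],[0,-0.085,-0.082,0,-24.4],[0,-0.085,-0.082,0,-30.6]]'
python3 - <<'E'
from h import *
go(.47,.155,.34,8.2)
p=shot("wrist");save(p,"w1.png",k=1.4)
print(p["T"].round(3))
print({q:[(np.round(x["at"]),round(x["score"],2)) for x in ctrl.spot_in(q,p)[:3]] for q in("green_scraper","purple_scraper")})
w=cloud(p);H=hsv(p);z=w[...,2]
for n,c in(("g",(abs(H[...,0].astype(int)-62)<15)&(H[...,1]>100)),("p",(abs(H[...,0].astype(int)-147)<12)&(H[...,1]>100)),("grey",H[...,1]<70)):
    if n=="grey":
        m=c&(z>.205)&(z<.25)
        for k in np.arange(.38,.62,.02):
            s=w[m&(w[...,0]>k)&(w[...,0]<k+.02)]
            for lo,hi in((.1,.2),(.26,.36)):
                t=s[(s[:,1]>lo)&(s[:,1]<hi)]
                if len(t)>5: print(n,np.median(t,0).round(4),len(t))
    else:
        s=w[c&(z>.2)&(w[...,1]>.08)&(w[...,0]>.35)&(w[...,0]<.65)]
        if len(s): print(n,len(s),np.percentile(s,[2,50,98],0).round(4).tolist())
E
```

```text
time: 3.38
eef_pos: [0.4707, 0.1529, 0.3602]
tcp_rot: [-0.071, 0.997, -0.0, 0.0]
contact_force: [-0.4, 1.1, -0.9]
opening: 1.0
finger_force: 0.0
tcp [0.4707 0.1529 0.3602] yaw 8.2 -> shift [0.0004 0.0022 0.0202] turn -0.0 q5 -1.6 t 3.38
[[-0.143  0.947  0.287  0.397]
 [ 0.99   0.137  0.041  0.143]
 [-0.001  0.29  -0.957  0.502]
 [ 0.     0.     0.     1.   ]]
{'green_scraper': [(array([305., 314.]), 0.57)], 'purple_scraper': [(array([254., 246.]), 0.94)]}
g 730 [[0.4563, 0.1226, 0.2026], [0.5136, 0.1612, 0.2301], [0.5217, 0.181, 0.4424]]
p 736 [[0.4494, 0.0936, 0.2021], [0.5489, 0.164, 0.2302], [0.557, 0.2118, 0.4447]]
grey [0.3967 0.2933 0.2312] 89
grey [0.4163 0.1468 0.2319] 71
grey [0.4097 0.295  0.2225] 217
grey [0.4302 0.1484 0.2226] 193
grey [0.4298 0.298  0.222 ] 199
grey [0.4492 0.1511 0.2223] 178
grey [0.4499 0.3007 0.2221] 188
grey [0.47   0.1538 0.2226] 163
grey [0.4699 0.3034 0.2221] 179
grey [0.49   0.1566 0.2225] 153
grey [0.4899 0.3062 0.2223] 166
grey [0.5078 0.1591 0.2226] 92
grey [0.5098 0.3089 0.2222] 155
grey [0.533  0.1626 0.2228] 58
grey [0.5299 0.3115 0.2224] 150
grey [0.5461 0.1631 0.2222] 81
grey [0.5566 0.3404 0.2226] 326
grey [0.5774 0.1744 0.2229] 316
grey [0.5635 0.3404 0.2256] 163
grey [0.5876 0.1432 0.2256] 1105
grey [0.6004 0.101  0.2262] 6
```

View pics/w1.png

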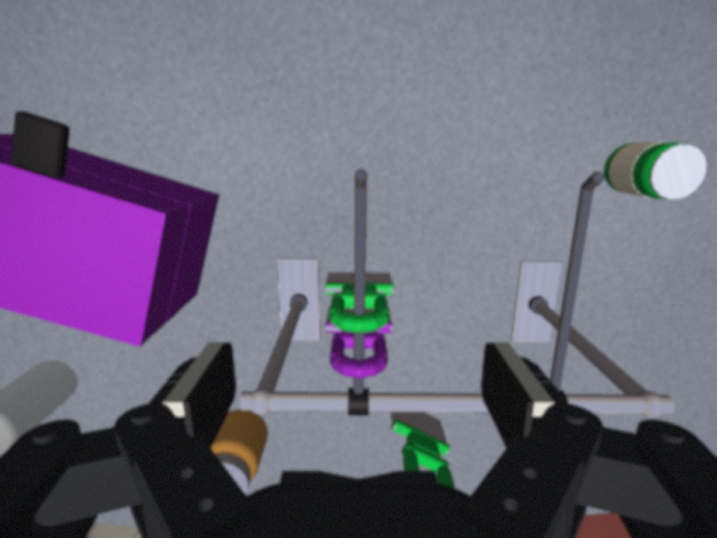

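The view shows green at px (360,310) and purple at (360,355) on the crowded prong, the spare prong at right (580,280), and the look-alike on the bench at (425,450). I'm grasping the green one now.

```bash
python3 -m inch '[[0,-0.03,0.001,0,0],[0,-0.045,0.001,0.02,0],[0,-0.045,0.001,0.06,0],[0,-0.045,0.001,0.1,0],[0,-0.045,0.001,0.12,0]]' >/dev/null; python3 -m inch '[[0,0,0,0.02,0],[0,0,0,0.04,0],[0,0,0,0.058,0],[0,0,0,0.058,0]]' ; python3 -m inch '[[1,0,0,0,0],[1,0,0,0,0],[1,0,0,0,0],[1,0,0,0,0],[1,0,0,0,0]]' 40;  python3 -m inch '[[1,0,0,0,0],[1,0,0,0,0]]'
```

```text
time: 4.28
eef_pos: [0.5113, 0.1631, 0.1778]
tcp_rot: [-0.071, 0.997, -0.0, -0.004]
contact_force: [-0.0, 0.6, -0.1]
opening: 1.005
finger_force: 0.0
time: 4.7
eef_pos: [0.5158, 0.1624, 0.1846]
tcp_rot: [-0.071, 0.997, -0.0, 0.002]
contact_force: [0.2, -2.5, 2.8]
opening: 0.517
finger_force: 40.5
time: 4.87
eef_pos: [0.5158, 0.1624, 0.1845]
tcp_rot: [-0.071, 0.997, -0.0, 0.002]
contact_force: [1.0, -2.6, 5.9]
opening: 0.519
finger_force: 40.7
```

```bash
python3 -m inch '[[1,0,0,-0.01,0],[1,0,0,-0.021,0],[1,0,0,-0.021,0]]'; python3 -m inch '[[1,0.025,0,0,0],[1,0.05,0,0,0],[1,0.075,0,0,0],[1,0.1,0,0,0],[1,0.12,0,0,0]]'; python3 -m inch '[[1,0.004,0,0,0],[1,0.004,0,0,0]]'
```

```text
time: 5.12
eef_pos: [0.5153, 0.1632, 0.206]
tcp_rot: [-0.071, 0.997, 0.0, 0.002]
contact_force: [0.4, 0.2, -0.5]
opening: 0.515
finger_force: 40.5
time: 5.53
eef_pos: [0.3935, 0.1458, 0.2028]
tcp_rot: [-0.071, 0.997, 0.0, -0.001]
contact_force: [-0.1, -0.8, -0.4]
opening: 0.512
finger_force: 40.4
time: 5.7
eef_pos: [0.3908, 0.1453, 0.2033]
tcp_rot: [-0.071, 0.997, 0.0, 0.0]
contact_force: [0.8, 1.0, -1.3]
opening: 0.518
finger_force: 40.5
```

```bash
python3 -m inch '[[1,0,0.03,0,0],[1,0,0.06,0,0],[1,0,0.09,0,0],[1,0,0.12,0,0],[1,0,0.147,0,0]]'; python3 -m inch '[[1,0,0,0,0],[1,0,0,0,0]]'
python3 - <<'E'
from h import *
p=shot("wrist");w=cloud(p);H=hsv(p);z=w[...,2]
m=(H[...,1]<70)&(z>.205)&(z<.24)
for k in np.arange(.38,.54,.03):
    t=w[m&(w[...,0]>k)&(w[...,0]<k+.03)&(abs(w[...,1]-.3)<.03)]
    if len(t)>5: print(np.median(t,0).round(4),len(t))
g=w[(abs(H[...,0].astype(int)-62)<15)&(H[...,1]>100)&(z>.2)&(w[...,0]<.42)]
print(np.percentile(g,[2,50,98],0).round(3))
go(.48,.305,.203,7.9)
E
```

```text
time: 6.12
eef_pos: [0.3715, 0.2928, 0.2035]
tcp_rot: [-0.071, 0.997, 0.0, 0.0]
contact_force: [-0.4, 0.3, -0.5]
opening: 0.516
finger_force: 40.4
time: 6.28
eef_pos: [0.3713, 0.292, 0.2032]
tcp_rot: [-0.072, 0.997, -0.0, -0.0]
contact_force: [-0.2, 0.0, -0.9]
opening: 0.52
finger_force: 40.7
[0.4074 0.2964 0.2231] 128
[0.4107 0.2975 0.2215] 28
[[0.364 0.271 0.203]
 [0.369 0.292 0.242]
 [0.376 0.313 0.256]]
tcp [0.3713 0.2911 0.2031] yaw 8.2 -> shift [-1.096e-01 -1.800e-03  1.000e-04] turn 0.3 q5 -1.26 t 6.33
```

```bash
python3 -m inch '[[1,-0.025,0,0,0],[1,-0.05,-0.001,0,0],[1,-0.075,-0.001,0,0],[1,-0.1,-0.002,0,0],[1,-0.113,-0.002,0,0]]'; python3 -m inch '[[1,0,0,0.01,0],[1,0,0,0.018,0],[1,0,0,0.018,0],[0.3,0,0,0.018,0],[0,0,0,0.018,0]]';python3 -m inch '[[0,0,0,0,0],[0,0,0,0,0],[0,0,0,-0.03,0],[0,0,0,-0.07,0],[0,0,0,-0.11,0]]'
python3 -m inch '[[0,0.02,0,-0.03,0],[0,0.02,0,-0.05,0]]'
python3 - <<'E'
from h import *
p=shot("wrist");save(p,"w2.png",k=1.2)
w=cloud(p);H=hsv(p);z=w[...,2]
g=w[(abs(H[...,0].astype(int)-62)<15)&(H[...,1]>100)&(z>.15)&(w[...,0]<.53)&(w[...,0]>.43)]
print(np.percentile(g,[2,50,98],0).round(3))
go(.48,.155,.34,8)
E
```

```text
time: 6.75
eef_pos: [0.4862, 0.3034, 0.2033]
tcp_rot: [-0.07, 0.998, -0.0, 0.001]
contact_force: [-0.7, -0.7, 0.1]
opening: 0.518
finger_force: 40.6
time: 7.17
eef_pos: [0.4816, 0.3041, 0.1844]
tcp_rot: [-0.071, 0.997, -0.0, -0.001]
contact_force: [0.0, 0.1, 0.8]
opening: 0.779
finger_force: 0.0
time: 7.58
eef_pos: [0.4816, 0.3043, 0.2949]
tcp_rot: [-0.071, 0.997, -0.001, -0.002]
contact_force: [0.8, 0.1, -0.2]
opening: 1.0
finger_force: 0.0
time: 7.75
eef_pos: [0.462, 0.3022, 0.3503]
tcp_rot: [-0.072, 0.997, 0.001, 0.002]
contact_force: [0.9, 0.9, 1.3]
opening: 0.998
finger_force: 0.0
[[0.444 0.242 0.158]
 [0.48  0.307 0.223]
 [0.489 0.345 0.434]]
tcp [0.4639 0.3027 0.354 ] yaw 8.2 -> shift [ 0.0053 -0.1486  0.0135] turn 0.2 q5 -1.32 t 7.8
```

View pics/w2.png

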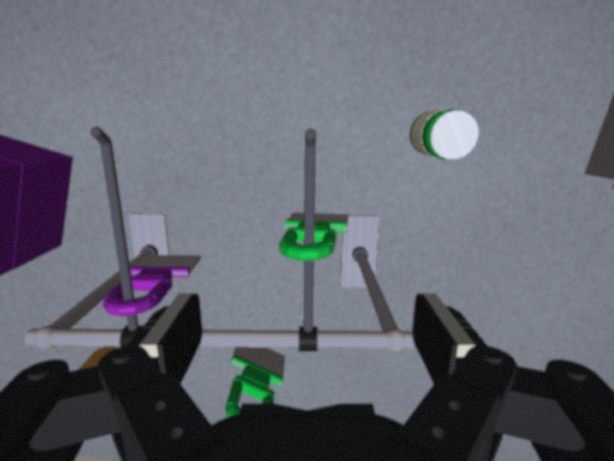

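The green scraper now hangs at px (308,240) on the spare prong. Next is the lid.

```bash
for i in 1 2; do python3 -m inch '[[0,0.007,-0.039,0,0],[0,0.014,-0.078,0,0],[0,0.021,-0.117,0,0],[0,0.028,-0.156,0,0],[0,0.035,-0.195,0,0]]' >/dev/null; done; python3 -m inch '[[0,0.013,-0.015,0,6],[0,0.013,-0.015,0,12],[0,0.013,-0.015,0,18],[0,0.013,-0.015,0,18]]'
python3 - <<'E'
from h import *
np.set_printoptions(precision=4,suppress=True)
p=shot("wrist");save(p,"w3.png",k=1.2)
print([(x["at"],x["score"]) for x in ctrl.tip_of("lid_tab",p)])
w=cloud(p);H=hsv(p);z=w[...,2]
t=w[(H[...,2]<70)&(z>.125)&(z<.16)&(w[...,0]<.5)&(w[...,0]>.38)&(w[...,1]<0)&(w[...,1]>-.22)]
print("tab",len(t),np.percentile(t,[2,50,98],0), cv2.minAreaRect((t[:,:2]*1000).astype(np.float32)))
k=w[(abs(H[...,0].astype(int)-147)<12)&(H[...,1]>100)&(abs(z-.146)<.006)]
print("lid",len(k),np.median(k,0),cv2.minAreaRect((k[:,:2]*1000).astype(np.float32)),cv2.boxPoints(cv2.minAreaRect((k[:,:2]*1000).astype(np.float32))))
go(.43,-.113,.13,-9.8)
E
```

```text
time: 8.97
eef_pos: [0.4379, -0.1113, 0.3446]
tcp_rot: [0.087, 0.996, 0.0, -0.0]
contact_force: [-1.2, 0.6, -0.2]
opening: 0.999
finger_force: 0.0
[([252.1, 164.5], 0.86)]
tab 1264 [[ 0.4142 -0.1371  0.1421]
 [ 0.4358 -0.117   0.1449]
 [ 0.4579 -0.0981  0.1465]] ((431.1407165527344, -151.354248046875), (111.42860412597656, 45.59490203857422), 80.63377380371094)
lid 17401 [ 0.5178 -0.1307  0.1452] ((512.0, -129.78866577148438), (222.54608154296875, 157.2977752685547), 80.48123931884766) [[ 416.0327 -226.5234]
 [ 571.1647 -252.5359]
 [ 607.9673  -33.0539]
 [ 452.8353   -7.0415]]
tcp [ 0.4381 -0.1107  0.3449] yaw -9.7 -> shift [ 0.0075 -0.0036  0.2149] turn 0.1 q5 -1.87 t 9.07
```

View pics/w3.png

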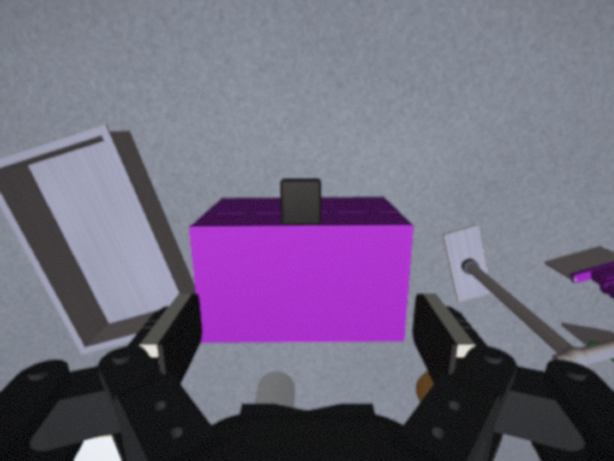

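The tab is at px (300,202) in this view, at (0.432,-0.116,0.14), and it lines up with the lid's yaw of -9.5°. The pan lies to the left.

```bash
python3 -m inch '[[0,0.005,-0.0065,0.04,0],[0,0.005,-0.0065,0.08,0],[0,0.005,-0.0065,0.12,0],[0,0.005,-0.0065,0.16,0],[0,0.005,-0.0065,0.18,0]]'; python3 -m inch '[[0,0,0,0.025,0],[0,0,0,0.045,0],[0,0,0,0.045,0],[1,0,0,0.045,0],[1,0,0,0.045,0]]' 25; python3 -m inch '[[1,0,0,0,0],[1,0,0,0,0],[1,0,0,0,0],[1,0,0,0,0]]'
```

```text
time: 9.48
eef_pos: [0.4294, -0.1144, 0.1599]
tcp_rot: [0.084, 0.996, 0.001, -0.004]
contact_force: [0.2, -0.1, -0.2]
opening: 0.997
finger_force: 0.0
time: 9.9
eef_pos: [0.4332, -0.1165, 0.1216]
tcp_rot: [0.085, 0.996, -0.0, 0.001]
contact_force: [-0.3, -0.2, 0.5]
opening: 0.752
finger_force: 0.0
time: 10.23
eef_pos: [0.4334, -0.1169, 0.1222]
tcp_rot: [0.086, 0.996, -0.001, 0.002]
contact_force: [0.6, 1.3, 6.7]
opening: 0.465
finger_force: 28.7
```

```bash
python3 -m inch '[[1,-0.011,0,-0.027,0],[1,-0.027,0,-0.052,0],[1,-0.046,0,-0.073,0],[1,-0.07,0,-0.091,0]]'; python3 -m inch '[[1,-0.026,0,-0.014,0],[1,-0.054,0,-0.022,0],[1,-0.083,0,-0.026,0],[1,-0.112,0,-0.025,0],[1,-0.116,0,-0.025,0]]'
```

```text
time: 10.57
eef_pos: [0.4996, -0.128, 0.2114]
tcp_rot: [0.086, 0.996, 0.0, -0.003]
contact_force: [-0.6, -0.7, -5.3]
opening: 0.46
finger_force: 27.6
time: 10.98
eef_pos: [0.6179, -0.1481, 0.2362]
tcp_rot: [0.086, 0.996, 0.001, -0.0]
contact_force: [-2.3, 2.4, 4.7]
opening: 0.456
finger_force: 33.5
```

Now release, rise, and look at the open box.

```bash
python3 -m inch '[[0,0,0,0,0],[0,0,0,0,0],[0,0,0,0,0],[0,0,0,-0.035,0],[0,0,0,-0.07,0]]'; python3 -m inch '[[0,0.03,0,-0.02,0],[0,0.07,0,-0.04,0],[0,0.11,0,-0.04,0],[0,0.15,0,-0.04,0],[0,0.15,0,-0.04,0]]'
python3 - <<'E'
from h import *
np.set_printoptions(precision=4,suppress=True)
p=shot("wrist");save(p,"w4.png",k=1.4)
w=cloud(p)
for q in["purple_brush","purple_comb","red_spatula","yellow_brush","slot0","slot1","slot2","slot3","pan"]:
    for f in(ctrl.tip_of,ctrl.spot_in):
        try: print(q,f.__name__,[(x["at"],round(x["score"],2),w[int(x["at"][1]),int(x["at"][0])]) for x in f(q,p)[:4]])
        except Exception as e: print(q,e)
go(.45,-.12,.38,-9.5)
E
```

```text
time: 11.4
eef_pos: [0.613, -0.1476, 0.3036]
tcp_rot: [0.086, 0.996, 0.001, -0.003]
contact_force: [1.1, -0.1, 0.2]
opening: 1.001
finger_force: 0.0
time: 11.82
eef_pos: [0.461, -0.1203, 0.3455]
tcp_rot: [0.086, 0.996, -0.0, -0.001]
contact_force: [0.9, 0.3, -1.3]
opening: 0.995
finger_force: 0.0
purple_brush call [([240.9, 185.1], 0.94, array([ 0.4917, -0.1474,  0.0878])), ([274.1, 186.7], 0.7, array([ 0.4986, -0.1017,  0.0966]))]
purple_brush call [([237.7, 199.4], 0.95, array([ 0.4995, -0.1509,  0.1249]))]
purple_comb call [([274.6, 185.9], 0.73, array([ 0.4987, -0.1014,  0.0914]))]
purple_comb call [([276.5, 198.8], 0.68, array([ 0.5069, -0.102 ,  0.1242])), ([259.8, 256.5], 0.62, array([ 0.6015, -0.1397,  0.0916]))]
red_spatula call [([208.1, 185.9], 0.91, array([ 0.4915, -0.1973,  0.057 ]))]
red_spatula call [([200.8, 199.2], 0.71, array([ 0.4927, -0.1981,  0.1205]))]
yellow_brush call [([297.5, 185.0], 0.95, array([ 0.5138, -0.0674,  0.0584]))]
yellow_brush call [([306.6, 197.0], 0.8, array([ 0.527 , -0.0592,  0.0804]))]
slot0 call [([304.4, 193.0], 0.84, array([ 0.5206, -0.06
[... 1014 characters left out ...]
.1433,  0.0904])), ([259.8, 294.8], 0.23, array([ 0.6476, -0.1478,  0.1169]))]
slot3 call [([304.4, 193.0], 0.84, array([ 0.5206, -0.0612,  0.0805])), ([240.9, 196.5], 0.8, array([ 0.4989, -0.1474,  0.1159])), ([207.1, 192.1], 0.78, array([ 0.4979, -0.1978,  0.072 ])), ([275.7, 195.4], 0.72, array([ 0.5035, -0.1026,  0.1217]))]
slot3 call [([257.9, 258.7], 0.74, array([ 0.6049, -0.1433,  0.0904])), ([259.8, 294.8], 0.23, array([ 0.6476, -0.1478,  0.1169]))]
pan call [([99.0, 182.6], 0.71, array([ 0.4686, -0.3871,  0.0013]))]
pan call [([81.1, 180.0], 0.94, array([ 0.4601, -0.4153,  0.0018]))]
tcp [ 0.4678 -0.1225  0.3463] yaw -9.8 -> shift [ 0.0179 -0.0005 -0.0337] turn -0.3 q5 -1.87 t 12.77
```

View pics/w4.png

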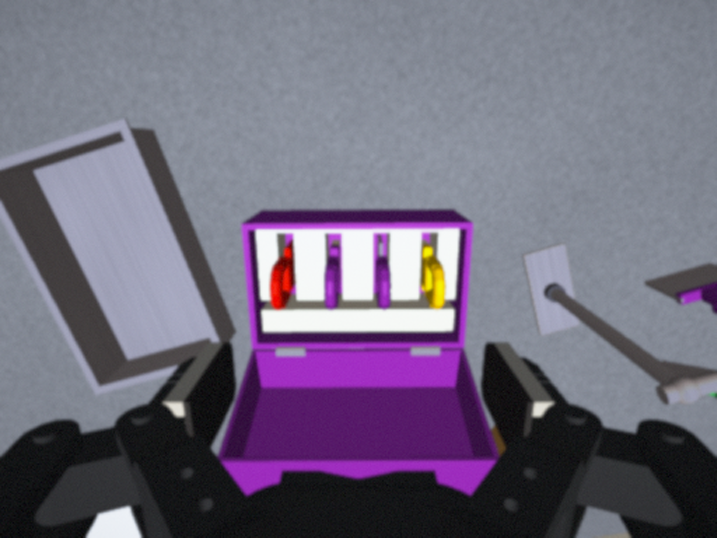

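The box is open. Red stands at px (283,275), purple at (333,275) and (383,275), and yellow at (433,275), so all four slots are taken. Both off-colours must go to the pan at left, and the purple tools stay. I'm measuring the loops and the pan.

```bash
cat >> h.py <<'E'
KH=np.array([.5896,-.1428]);KY=np.radians(-9.5);ex=np.array([np.cos(KY),np.sin(KY)]);ey=np.array([-ex[1],ex[0]]);KC=KH-.066*ex
def kit(q): d=q[...,:2]-KC; return np.stack([d@ex,d@ey,q[...,2]],-1)
def w2(kx,ky): return KC+kx*ex+ky*ey
def panfit(p):
    w=cloud(p);H=hsv(p);z=w[...,2]
    m=(z>.057)&(z<.075)&(H[...,1]<60)&(w[...,1]<-.23)&(w[...,1]>-.62)&(w[...,0]<.68)&(w[...,0]>.25)
    t=w[m]; return len(t),cv2.minAreaRect((t[:,:2]*1000).astype(np.float32)),np.median(t[:,2])
E
python3 - <<'E'
from h import *
np.set_printoptions(precision=4,suppress=True)
for n in("wrist","side","scene"):
    p=shot(n);w=cloud(p);H=hsv(p).astype(int);K=kit(w);h=H[...,0]
    for c,m in(("red",((h<6)|(h>174))&(H[...,1]>140)),("yel",(abs(h-27)<6)&(H[...,1]>140)),("pur",(abs(h-147)<12)&(H[...,1]>90))):
        for lo,hi in((-.1,-.05),(-.05,0),(0,.05),(.05,.1)):
            s=K[m&(K[...,2]>.1)&(K[...,2]<.135)&(abs(K[...,0])<.05)&(K[...,1]>lo)&(K[...,1]<hi)]
            if len(s)>15: print(n,c,len(s),np.percentile(s,[3,50,97],0).tolist())
    print(n,"pan",panfit(p))
E
```

```text
wrist red 297 [[-0.02991230191195006, -0.07847005665444955, 0.10336234919690603], [-0.013753336162661682, -0.07282268704082479, 0.12382112413870261], [0.007812102195380714, -0.06935410329724906, 0.12932377936533163]]
wrist yel 309 [[-0.029906139321343155, 0.06849720091314075, 0.10317080691090057], [-0.014080327348629396, 0.0721678188523433, 0.1233982897801017], [0.008278381595486762, 0.07829685901800292, 0.12965105792653112]]
wrist pur 271 [[-0.030452822906169973, -0.029175833263516953, 0.10493959677950551], [-0.015255473901706895, -0.02406829780371483, 0.12477776193968265], [0.007638284400797913, -0.019497907757781582, 0.1295423894693732]]
wrist pur 271 [[-0.03038859117586396, 0.019192726731155952, 0.10480566961758114], [-0.015449234667891549, 0.023327491717208448, 0.12466744231136545], [0.007429572524197863, 0.028372163219863262, 0.12934733914960206]]
wrist pan (3621, ((489.4915771484375, -361.26019287109375), (265.87896728515625, 271.3305969238281), 6.139935493469238), np.float64(0.06374382776902321))
side red 54 [[-0.026015556630678626, -0.08136906171288726, 0.10035072346637605],
[... 378 characters left out ...]
054, -0.028655463319869966, 0.103111265850198], [-0.010450206091247133, -0.02236392051350868, 0.12150313916589472], [0.010940448297558709, -0.017381363383554983, 0.13199305931243546]]
side pur 63 [[-0.028646639970859186, 0.021206812934669528, 0.10239075693794933], [-0.00888052393198053, 0.026843720155184728, 0.12033134093937914], [0.011174931128277043, 0.032305461745297186, 0.13220214847007947]]
side pan (482, ((485.24981689453125, -368.0953369140625), (263.9737854003906, 273.469970703125), 9.202939987182617), np.float64(0.06544421898562158))
scene pan (677, ((495.52899169921875, -415.3111267089844), (274.320556640625, 161.60752868652344), 6.457486152648926), np.float64(0.06405102638648308))
```

```bash
python3 -m inch '[[0.29,-0.02,-0.03,-0.02,7],[0.29,-0.04,-0.06,-0.02,14],[0.29,-0.048,-0.0735,-0.02,21],[0.29,-0.048,-0.0735,-0.02,28],[0.29,-0.048,-0.0735,-0.02,35]]'>/dev/null; python3 -m inch '[[0.29,0,0,0,7],[0.29,0,0,0,14],[0.29,0,0,0,21],[0.29,0,0,0,28],[0.29,0,0,0,35]]' >/dev/null; python3 -m inch '[[0.29,0,0,0,7],[0.29,0,0,0,14],[0.29,0,0,0,19.7],[0.29,0,0,0,19.7]]'
python3 - <<'E'
from h import *
np.set_printoptions(precision=4,suppress=True)
t=w2(-.010,-.074);go(*t,.076,-99.5)
p=shot("wrist");w=cloud(p);H=hsv(p).astype(int);K=kit(w);h=H[...,0]
s=K[((h<6)|(h>174))&(H[...,1]>140)&(K[...,2]>.1)&(K[...,2]<.135)]
print(len(s),np.percentile(s,[3,50,97],0) if len(s) else "")
print("pan",panfit(p)); save(p,"w5.png")
E
```

```text
time: 14.08
eef_pos: [0.5025, -0.2032, 0.3663]
tcp_rot: [0.764, 0.645, -0.0, -0.0]
contact_force: [-0.4, -0.3, -0.0]
opening: 0.707
finger_force: 0.0
tcp [ 0.5025 -0.2032  0.3663] yaw -99.6 -> shift [-0.0001 -0.      0.2903] turn -0.1 q5 -0.4 t 14.08
275 [[-0.027  -0.0777  0.1058]
 [-0.0083 -0.0722  0.1245]
 [ 0.0108 -0.0688  0.1296]]
pan (2555, ((489.50482177734375, -362.77886962890625), (265.7591247558594, 266.7264709472656), 6.360202312469482), np.float64(0.06361315881162144))
```

```bash
python3 -m inch '[[0.33,0,0.001,0.04,0],[0.33,0,0.001,0.08,0],[0.33,0,0.001,0.12,0],[0.33,0,0.001,0.16,0],[0.33,0,0.001,0.2,0]]'>/dev/null; python3 -m inch '[[0.33,0,0,0.03,0],[0.33,0,0,0.06,0],[0.33,0,0,0.08,0],[0.33,0,0,0.09,0],[0.33,0,0,0.09,0]]';python3 -m inch '[[1,0,0,0,0],[1,0,0,0,0],[1,0,0,0,0],[1,0,0,0,0]]' 40
```

```text
time: 14.97
eef_pos: [0.5018, -0.2023, 0.0736]
tcp_rot: [0.763, 0.646, -0.001, -0.003]
contact_force: [-0.8, -0.8, -0.2]
opening: 0.672
finger_force: 0.0
time: 15.3
eef_pos: [0.5044, -0.2039, 0.078]
tcp_rot: [0.763, 0.646, 0.0, 0.001]
contact_force: [-1.3, 0.1, -0.3]
opening: 0.509
finger_force: 43.3
```

```bash
python3 -m inch '[[1,0,0,-0.03,0],[1,0,0,-0.07,0],[1,0,0,-0.11,0],[1,0,0,-0.15,0],[1,0,0,-0.19,0]]';python3 -m inch '[[1,0,0,-0.04,0],[1,0,0,-0.04,0]]'
python3 - <<'E'
from h import *
go(.47,-.40,.318,-99.6)
a=shot("scene");b=shot("side")
for p in(a,b):
    w=cloud(p);H=hsv(p);z=w[...,2]
    m=(z>.055)&(z<.075)&(H[...,1]<60)&(w[...,1]<-.23)&(w[...,1]>-.62)&(w[...,0]<.7)&(w[...,0]>.25)&~((w[...,1]>-.27)&(w[...,0]>.44))
    n,l,st,ce=cv2.connectedComponentsWithStats(cv2.dilate(m.astype(np.uint8),np.ones((3,3))))
    i=1+st[1:,4].argmax();t=w[m&(l==i)];print(len(t),cv2.minAreaRect((t[:,:2]*1000).astype(np.float32)),np.percentile(t,[1,50,99],0).round(3).tolist(),ce[i])
E
```

```text
time: 15.72
eef_pos: [0.5032, -0.2031, 0.2692]
tcp_rot: [0.763, 0.646, 0.0, 0.001]
contact_force: [1.3, -0.1, -1.7]
opening: 0.508
finger_force: 43.3
time: 15.88
eef_pos: [0.5067, -0.2053, 0.3186]
tcp_rot: [0.763, 0.646, 0.003, 0.01]
contact_force: [1.1, -0.0, 0.4]
opening: 0.504
finger_force: 43.4
tcp [ 0.5067 -0.2053  0.3186] yaw -99.5 -> shift [-0.1981 -0.004   0.002 ] turn 0.1 q5 -0.4 t 15.88
740 ((497.2684326171875, -415.4376220703125), (272.1689758300781, 162.22340393066406), 6.463404178619385) [[0.362, -0.504, 0.055], [0.516, -0.426, 0.064], [0.636, -0.324, 0.068]] [ 99.1458671  227.56726094]
484 ((494.0503234863281, -415.8594055175781), (264.9637145996094, 173.92214965820312), 7.987060070037842) [[0.361, -0.511, 0.055], [0.464, -0.463, 0.065], [0.628, -0.327, 0.073]] [295.46383467 137.81515499]
```

```bash
python3 - <<'E'
from h import *
go(.479,-.4536,.088,-173)
E
python3 -m inch '[[1,-0.04,0.001,0,0],[1,-0.08,0.002,0,0],[1,-0.12,0.003,0,0],[1,-0.16,0.004,0,0],[1,-0.2,0.005,0,0]]' >/dev/null;python3 -m inch '[[1,-0.04,0.0,0,7],[1,-0.05,0.0,0,14],[1,-0.05,0,0,21],[1,-0.05,0,0,28],[1,-0.05,0,0,35]]' >/dev/null;python3 -m inch '[[1,0,0,0,7],[1,0,0,0,14],[1,0,0,0,21],[1,0,0,0,28],[1,0,0,0,35]]' >/dev/null;python3 -m inch '[[1,0,0,0,3.5],[1,0,0,0,3.5]]'
python3 - <<'E'
from h import *
go(.479,-.4536,.088,-173)
E
```

```text
tcp [ 0.5044 -0.2039  0.3102] yaw -99.5 -> shift [-0.2498  0.0148  0.2231] turn 73.5 q5 -0.4 t 15.98
time: 17.4
eef_pos: [0.4663, -0.45, 0.3039]
tcp_rot: [0.998, 0.06, -0.001, -0.002]
contact_force: [-0.7, -0.0, -0.7]
opening: 0.51
finger_force: 43.3
tcp [ 0.4663 -0.45    0.3039] yaw -173.1 -> shift [0.0126 0.0058 0.2158] turn -0.1 q5 0.53 t 17.4
```

```bash
python3 -m inch '[[1,0.0125,0.005,0.03,0],[1,0.0125,0.005,0.07,0],[1,0.0125,0.005,0.11,0],[1,0.0125,0.005,0.15,0],[1,0.0125,0.005,0.18,0]]' >/dev/null; python3 -m inch '[[1,0,0,0.02,0],[1,0,0,0.034,0],[1,0,0,0.034,0]]'; python3 -m inch '[[0.2,0,0,0,0],[0.2,0,0,0,0],[0.2,0,0,-0.02,0],[0.2,0,0,-0.06,0],[0.2,0,0,-0.1,0]]'; python3 -m inch '[[0.2,0,0,-0.04,0],[0.2,0,0,-0.08,0],[0.2,0,0,-0.1,0],[0.2,0,0,-0.1,0]]'
python3 - <<'E'
from h import *
p=shot("wrist");save(p,"w6.png",k=1.2); print(panfit(p));a=shot("scene");w=cloud(a);H=hsv(a).astype(int)
s=w[((H[...,0]<6)|(H[...,0]>174))&(H[...,1]>140)&(w[...,1]<-.28)&(w[...,1]>-.55)&(w[...,0]<.7)]
print(len(s),np.percentile(s,[3,50,97],0).round(3) if len(s) else "")
go(*w2(-.010,.074),.30,-99.5)
E
```

```text
time: 18.07
eef_pos: [0.4778, -0.4516, 0.087]
tcp_rot: [0.998, 0.061, -0.003, -0.004]
contact_force: [0.7, 0.1, -0.6]
opening: 0.512
finger_force: 43.3
time: 18.48
eef_pos: [0.4798, -0.454, 0.1942]
tcp_rot: [0.998, 0.061, -0.0, -0.0]
contact_force: [1.7, -0.3, 1.0]
opening: 0.798
finger_force: 0.0
time: 18.82
eef_pos: [0.4822, -0.4568, 0.3048]
tcp_rot: [0.998, 0.061, 0.005, 0.008]
contact_force: [0.0, -0.6, 0.7]
opening: 0.801
finger_force: 0.0
(5357, ((495.09893798828125, -361.12213134765625), (275.60601806640625, 271.2570495605469), 5.796690464019775), np.float64(0.06373797745822252))
372 [[ 0.477 -0.473  0.011]
 [ 0.484 -0.453  0.057]
 [ 0.489 -0.433  0.123]]
tcp [ 0.4806 -0.4549  0.2966] yaw -173.0 -> shift [ 0.0942 -0.3891 -0.0054] turn -73.5 q5 0.54 t 18.92
```

View pics/w6.png

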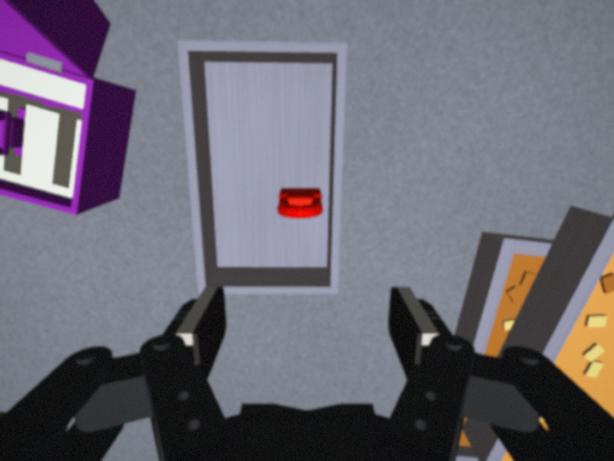

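Red stands at px (300,203) in the pan, well inside it. Yellow is next.

```bash
python3 -m inch '[[0.3,0.0094,-0.039,-0.02,0],[0.3,0.0188,-0.078,-0.04,0],[0.3,0.0282,-0.117,-0.04,0],[0.3,0.0376,-0.156,-0.04,0],[0.3,0.047,-0.195,-0.04,0]]'>/dev/null; python3 -m inch '[[0.3,0.0094,-0.039,0,-7],[0.3,0.0188,-0.078,0,-14],[0.3,0.0282,-0.117,0,-21],[0.3,0.0376,-0.156,0,-28],[0.3,0.047,-0.194,0,-35]]'>/dev/null;python3 -m inch '[[0.33,0,0,0,-7],[0.33,0,0,0,-14],[0.33,0,0,0,-21],[0.33,0,0,0,-28],[0.33,0,0,0,-35]]'>/dev/null;python3 -m inch '[[0.33,0,0,0,-3.5],[0.33,0,0,0,-3.5]]'
python3 - <<'E'
from h import *
go(*w2(-.009,.074),.076,-99.5)
p=shot("wrist");w=cloud(p);H=hsv(p).astype(int);K=kit(w);h=H[...,0]
s=K[(abs(h-27)<6)&(H[...,1]>140)&(K[...,2]>.1)&(K[...,2]<.135)]
print(len(s),np.percentile(s,[3,50,97],0).round(4) if len(s) else "")
E
```

```text
time: 20.33
eef_pos: [0.5254, -0.0575, 0.3307]
tcp_rot: [0.763, 0.646, -0.001, -0.001]
contact_force: [0.3, -0.1, 0.2]
opening: 0.672
finger_force: 0.0
tcp [ 0.5254 -0.0575  0.3307] yaw -99.5 -> shift [0.0003 0.0031 0.2547] turn 0.0 q5 -0.14 t 20.33
345 [[-0.0273  0.0721  0.1041]
 [-0.0082  0.0778  0.1242]
 [ 0.0111  0.0811  0.1292]]
```

```bash
python3 -m inch '[[0.33,0.002,0.003,0.04,0],[0.33,0.002,0.003,0.08,0],[0.33,0.002,0.003,0.12,0],[0.33,0.002,0.003,0.16,0],[0.33,0.002,0.003,0.2,0]]'>/dev/null; python3 -m inch '[[0.33,0,0,0.03,0],[0.33,0,0,0.045,0],[0.33,0,0,0.053,0],[0.33,0,0,0.053,0]]';python3 -m inch '[[1,0,0,0,0],[1,0,0,0,0],[1,0,0,0,0],[1,0,0,0,0]]' 40;  python3 -m inch '[[1,0,0,-0.03,0],[1,0,0,-0.07,0],[1,0,0,-0.11,0],[1,0,0,-0.15,0],[1,0,0,-0.19,0]]';python3 -m inch '[[1,0,0,-0.04,0],[1,0,0,-0.04,0]]'
python3 - <<'E'
from h import *
go(.479,-.36,.31,-99.6)
a=shot("scene");b=shot("side")
for p in(a,b):
    w=cloud(p);H=hsv(p);z=w[...,2]
    m=(z>.055)&(z<.075)&(H[...,1]<60)&(w[...,1]<-.23)&(w[...,1]>-.62)&(w[...,0]<.7)&(w[...,0]>.25)&~((w[...,1]>-.27)&(w[...,0]>.44))
    n,l,st,ce=cv2.connectedComponentsWithStats(cv2.dilate(m.astype(np.uint8),np.ones((3,3))))
    i=1+st[1:,4].argmax();t=w[m&(l==i)];print(len(t),cv2.minAreaRect((t[:,:2]*1000).astype(np.float32)))
E
```

```text
time: 21.13
eef_pos: [0.5275, -0.0558, 0.0768]
tcp_rot: [0.764, 0.645, -0.001, -0.002]
contact_force: [-0.4, -0.9, 0.2]
opening: 0.67
finger_force: 0.0
time: 21.47
eef_pos: [0.5303, -0.0565, 0.0809]
tcp_rot: [0.764, 0.646, 0.001, 0.001]
contact_force: [0.9, 0.1, -0.9]
opening: 0.511
finger_force: 43.3
time: 21.88
eef_pos: [0.529, -0.0561, 0.2721]
tcp_rot: [0.764, 0.646, 0.0, 0.001]
contact_force: [0.9, 0.1, -0.7]
opening: 0.508
finger_force: 43.3
time: 22.05
eef_pos: [0.533, -0.0572, 0.3213]
tcp_rot: [0.763, 0.646, 0.005, 0.008]
contact_force: [1.0, -0.1, 0.2]
opening: 0.507
finger_force: 43.4
tcp [ 0.533  -0.0572  0.3213] yaw -99.5 -> shift [-0.3075 -0.0032  0.012 ] turn 0.1 q5 -0.13 t 22.05
718 ((498.9309387207031, -414.97589111328125), (271.87493896484375, 161.77113342285156), 6.440545558929443)
286 ((449.27294921875, -421.223388671875), (171.0430450439453, 175.208740234375), 6.163904666900635)
```

```bash
python3 -m inch '[[1,-0.038,0.007,0,0],[1,-0.076,0.014,0,0],[1,-0.114,0.021,0,0],[1,-0.152,0.028,0,0],[1,-0.19,0.035,0,0]]' >/dev/null;python3 -m inch '[[1,-0.038,0.007,0,7],[1,-0.076,0.014,0,14],[1,-0.114,0.021,0,21],[1,-0.1215,0.027,0,28],[1,-0.1215,0.027,0,35]]' >/dev/null;python3 -m inch '[[1,0,0,0,7],[1,0,0,0,14],[1,0,0,0,21],[1,0,0,0,28],[1,0,0,0,35]]' >/dev/null;python3 -m inch '[[1,0,0,0,3.5],[1,0,0,0,3.5],[1,0,0,0,3.5]]'
python3 - <<'E'
from h import *
go(.5397,-.3737,.088,-173)
E
```

```text
time: 23.65
eef_pos: [0.5382, -0.3732, 0.3071]
tcp_rot: [0.998, 0.061, -0.001, -0.001]
contact_force: [-0.3, -0.2, -0.9]
opening: 0.508
finger_force: 43.3
tcp [ 0.5382 -0.3732  0.3071] yaw -172.9 -> shift [0.0019 0.0013 0.2191] turn 0.1 q5 0.69 t 23.65
```

```bash
python3 -m inch '[[1,0.002,0.001,0.03,0],[1,0.002,0.001,0.07,0],[1,0.002,0.001,0.11,0],[1,0.002,0.001,0.15,0],[1,0.002,0.001,0.18,0]]' >/dev/null; python3 -m inch '[[1,0,0,0.02,0],[1,0,0,0.035,0],[1,0,0,0.035,0]]'; python3 -m inch '[[0.2,0,0,0,0],[0.2,0,0,0,0],[0.2,0,0,-0.02,0],[0.2,0,0,-0.06,0],[0.2,0,0,-0.1,0]]'; python3 -m inch '[[0.2,0,0,-0.04,0],[0.2,0,0,-0.08,0],[0.2,0,0,-0.12,0],[0.2,0,0,-0.16,0],[0.2,0,0,-0.16,0]]'
python3 - <<'E'
from h import *
a=shot("scene");save(a,"s2.png",(50,100,400,300),2.2);w=cloud(a);H=hsv(a).astype(int)
s=w[(abs(H[...,0]-27)<6)&(H[...,1]>140)&(w[...,1]<-.28)&(w[...,1]>-.55)&(w[...,0]<.7)]
print(len(s),np.percentile(s,[3,50,97],0).round(3) if len(s) else "")
go(.48,.155,.34,8)
E
```

```text
time: 24.32
eef_pos: [0.5386, -0.3723, 0.0892]
tcp_rot: [0.998, 0.061, -0.003, -0.003]
contact_force: [-0.9, 0.4, -1.5]
opening: 0.505
finger_force: 43.3
time: 24.73
eef_pos: [0.5408, -0.3743, 0.1963]
tcp_rot: [0.998, 0.061, -0.0, -0.0]
contact_force: [0.9, -1.3, 0.4]
opening: 0.802
finger_force: 0.0
time: 25.15
eef_pos: [0.5433, -0.3766, 0.3705]
tcp_rot: [0.998, 0.061, 0.008, 0.009]
contact_force: [-0.2, 0.0, 1.8]
opening: 0.801
finger_force: 0.0
135 [[ 0.54  -0.388  0.039]
 [ 0.545 -0.37   0.076]
 [ 0.55  -0.351  0.126]]
tcp [ 0.5427 -0.376   0.366 ] yaw -173.0 -> shift [ 0.002  -0.535   0.0183] turn -1.0 q5 0.69 t 25.2
```

View pics/s2.png

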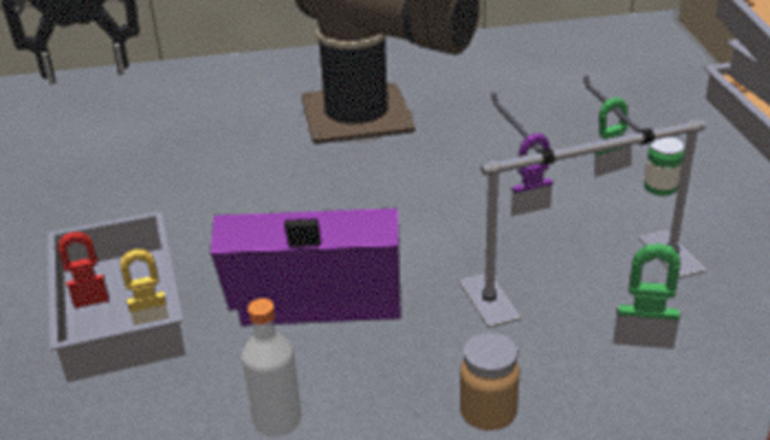

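Red (80,270) and yellow (143,285) stand in the pan, green hangs on the spare hook (612,130), and the lid is open. Now the purple scraper.

```bash
for i in 1 2; do python3 -m inch '[[0,0,-0.039,0,0],[0,0,-0.078,0,0],[0,0,-0.117,0,0],[0,0,-0.156,0,0],[0,0,-0.195,0,0]]'>/dev/null; done; python3 -m inch '[[0,0,-0.039,0,-1],[0,0,-0.078,0,-1],[0,0,-0.117,0,-1],[0,0,-0.145,0,-1],[0,0,-0.145,0,-1]]'
python3 - <<'E'
from h import *
go(.550,.1638,.182,7.9)
p=shot("wrist");w=cloud(p);H=hsv(p).astype(int);z=w[...,2]
s=w[(abs(H[...,0]-147)<12)&(H[...,1]>90)&(z>.2)&(z<.25)&(w[...,1]>.08)]
print(len(s),np.percentile(s,[3,50,97],0).round(4) if len(s) else ""); t=s[s[:,2]>.231];print(t.mean(0).round(4),t.min(0).round(4),t.max(0).round(4))
E
```

```text
time: 26.45
eef_pos: [0.4748, 0.1609, 0.3553]
tcp_rot: [0.997, 0.072, 0.001, -0.001]
contact_force: [1.1, -0.9, -0.2]
opening: 1.003
finger_force: 0.0
tcp [0.4748 0.1609 0.3553] yaw -171.7 -> shift [0.0744 0.0083 0.1734] turn 0.4 q5 1.55 t 26.45
670 [[0.5469 0.1459 0.2176]
 [0.5532 0.1657 0.2322]
 [0.5595 0.1851 0.2366]]
[0.5535 0.1655 0.2341] [0.5475 0.1514 0.231 ] [0.5594 0.1798 0.2376]
```

```bash
python3 -m inch '[[0,0.035,0.003,0,0],[0,0.07,0.007,0,0],[0,0.077,0.007,0.03,0],[0,0.077,0.007,0.07,0],[0,0.077,0.007,0.11,0]]' >/dev/null; python3 -m inch '[[0,0,0,0.03,0],[0,0,0,0.05,0],[0,0,0,0.061,0],[0,0,0,0.061,0]]' ; python3 -m inch '[[1,0,0,0,0],[1,0,0,0,0],[1,0,0,0,0],[1,0,0,0,0],[1,0,0,0,0]]' 40;  python3 -m inch '[[1,0,0,0,0],[1,0,0,-0.01,0],[1,0,0,-0.02,0],[1,0,0,-0.02,0]]'
```

```text
time: 27.25
eef_pos: [0.5519, 0.1591, 0.1804]
tcp_rot: [0.998, 0.069, -0.003, 0.0]
contact_force: [0.1, -0.4, -0.6]
opening: 1.0
finger_force: 0.0
time: 27.67
eef_pos: [0.5548, 0.1614, 0.1863]
tcp_rot: [0.998, 0.069, 0.002, -0.001]
contact_force: [0.0, 3.8, 5.8]
opening: 0.531
finger_force: 39.8
time: 28.0
eef_pos: [0.5546, 0.1601, 0.2061]
tcp_rot: [0.998, 0.069, 0.002, 0.0]
contact_force: [0.7, 0.3, -0.4]
opening: 0.531
finger_force: 39.8
```

```bash
python3 -m inch '[[1,0,-0.004,0,0],[1,0,-0.004,0,0],[1,0,-0.004,0,0]]'; python3 - <<'E'
from h import *
s=ctrl.get_state();x=s["eef_pos"]
go(.390,.1642-.137*(x[0]-.390),.2045,None)
E
```

```text
time: 28.25
eef_pos: [0.5523, 0.1643, 0.2026]
tcp_rot: [0.998, 0.069, -0.001, 0.0]
contact_force: [-0.7, -0.1, -1.1]
opening: 0.529
finger_force: 39.9
tcp [0.5523 0.1643 0.2026] yaw -172.0 -> shift [-0.1639 -0.0004 -0.0017] turn 0 q5 1.55 t 28.25
```

```bash
python3 -m inch '[[1,-0.025,0,-0.001,0],[1,-0.05,0,-0.001,0],[1,-0.075,0,-0.001,0],[1,-0.1,0,-0.001,0],[1,-0.12,0,-0.001,0]]';python3 -m inch '[[1,-0.02,0,0,0],[1,-0.04,0,0,0],[1,-0.044,0,0,0],[1,-0.044,0,0,0]]'; python3 - <<'E'
from h import *
go(*w2(-.009,.074),.30,-99.5)
go(.43,.0,.30,-99.5)
E
```

```text
time: 28.67
eef_pos: [0.4319, 0.1474, 0.2033]
tcp_rot: [0.998, 0.069, -0.001, 0.0]
contact_force: [0.4, -0.2, -1.2]
opening: 0.529
finger_force: 40.0
time: 29.0
eef_pos: [0.3896, 0.1415, 0.2039]
tcp_rot: [0.998, 0.069, 0.0, 0.0]
contact_force: [0.8, -0.5, 0.1]
opening: 0.527
finger_force: 40.0
tcp [0.3896 0.1415 0.2039] yaw -172.0 -> shift [ 0.1094  0.2162 -0.096 ] turn -72.5 q5 1.53 t 29.0
tcp [0.3896 0.1415 0.2039] yaw -172.0 -> shift [ 0.0204  0.1458 -0.096 ] turn -72.5 q5 1.53 t 29.0
```

```bash
python3 -m inch '[[1,0,0.035,0,0],[1,0,0.07,-0.01,0],[1,0.01,0.1,-0.03,-7],[1,0.02,0.125,-0.06,-14],[1,0.03,0.145,-0.09,-21]]';python3 -m inch '[[1,0,0,-0.006,-7],[1,0,0,-0.006,-14],[1,0,0,-0.006,-21],[1,0,0,-0.006,-28],[1,0,0,-0.006,-35]]' >/dev/null;python3 -m inch '[[1,0,0,0,-7],[1,0,0,0,-14],[1,0,0,0,-16.5],[1,0,0,0,-16.5]]'; python3 - <<'E'
from h import *
go(*w2(-.009,.074),.30,-99.5)
p=shot("wrist");w=cloud(p);K=kit(w);H=hsv(p).astype(int);save(p,"w7.png",k=1.4)
# insert surface & free slot: points near insert height around ky=.075
for x0 in(-.03,-.01,.01):
    s=K[(abs(K[...,0]-x0)<.008)&(K[...,1]>.035)&(K[...,1]<.104)&(K[...,2]<.085)&(K[...,2]>-.02)]
    hi=s[(s[:,2]>.052)&(s[:,2]<.068)];lo=s[s[:,2]<.045]
    print(x0,len(s),"top y",np.sort(hi[:,1])[::max(1,len(hi)//12)].round(3),"low y",(lo[:,1].min().round(4),lo[:,1].max().round(4)) if len(lo) else "")
# loop of the held tool
m=(abs(H[...,0]-147)<12)&(H[...,1]>90)
s=ctrl.get_state();x=np.array(s["eef_pos"]);d=w-x
q=w[m&(np.linalg.norm(d[...,:2],axis=-1)<.04)&(abs(d[...,2])<.09)];print(len(q),np.percentile(q,[2,50,98],0).round(4) if len(q) else "",x.round(4))
E
```

```text
time: 29.42
eef_pos: [0.4411, -0.0, 0.2946]
tcp_rot: [0.968, 0.252, -0.001, -0.0]
contact_force: [1.1, 0.4, -1.5]
opening: 0.526
finger_force: 40.1
time: 30.17
eef_pos: [0.4412, 0.0018, 0.3002]
tcp_rot: [0.763, 0.646, -0.0, 0.0]
contact_force: [-0.2, 0.4, -0.2]
opening: 0.528
finger_force: 40.1
tcp [0.4412 0.0018 0.3002] yaw -99.5 -> shift [-0.0441  0.0953  0.0003] turn -0.0 q5 -0.06 t 30.17
-0.03 403 top y [0.036 0.043 0.05  0.055 0.059 0.063 0.066 0.084 0.086 0.089 0.091 0.094
 0.097] low y (np.float64(0.0656), np.float64(0.0679))
-0.01 512 top y [0.035 0.039 0.043 0.048 0.051 0.055 0.059 0.063 0.066 0.086 0.09  0.093
 0.097] low y (np.float64(0.0656), np.float64(0.0679))
0.01 512 top y [0.036 0.039 0.043 0.047 0.051 0.055 0.059 0.063 0.066 0.086 0.09  0.093
 0.097] low y (np.float64(0.0656), np.float64(0.0679))
8416 [[ 0.4198 -0.003   0.2717]
 [ 0.4416  0.0054  0.3274]
 [ 0.4687  0.0106  0.3515]] [0.441  0.0018 0.3002]
```

View pics/w7.png

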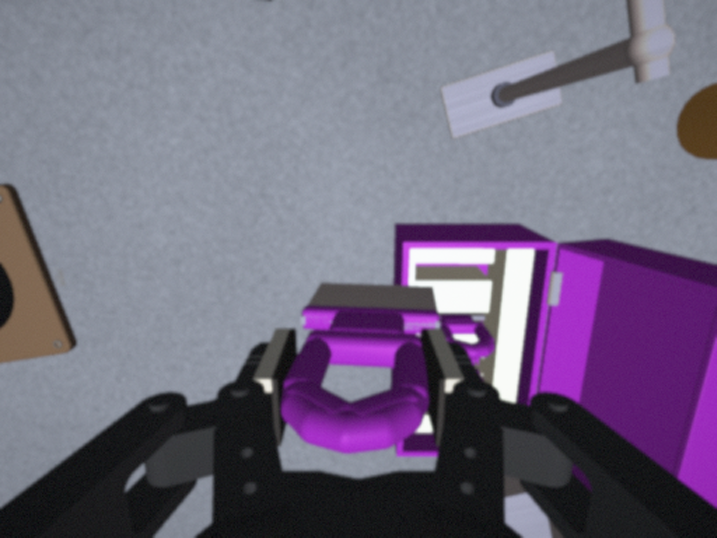

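The free slot shows at px (455,272) and the scraper is held. I'm checking the held tool's lean and offset in the gripper before inserting.

```bash
python3 - <<'E'
from h import *
np.set_printoptions(precision=4,suppress=True)
s=ctrl.get_state();p=shot("wrist");w=cloud(p);H=hsv(p).astype(int)
M=R.from_quat(s["tcp_rot"]).as_matrix();t=(w-np.array(s["eef_pos"]))@M
near=(abs(t[...,1])<.034)&(abs(t[...,0])<.03)
for lo in np.arange(-.06,.09,.008):
    m=near&(t[...,2]>lo)&(t[...,2]<lo+.008)&(((abs(H[...,0]-147)<12)&(H[...,1]>90))|(lo>.02))
    q=t[m]
    if len(q)>20: print(round(lo,3),len(q),"x",np.percentile(q[:,0],[2,50,98]),"y",np.percentile(q[:,1],[2,50,98]))
for n in("side","scene"):
    p=shot(n);w=cloud(p);H=hsv(p).astype(int);t=(w-np.array(s["eef_pos"]))@M
    m=(abs(t[...,1])<.034)&(abs(t[...,0])<.03)&(t[...,2]>-.06)&(t[...,2]<.09)&(H[...,1]>90)&(abs(H[...,0]-147)<12)
    q=t[m];print(n,len(q),np.percentile(q,[3,50,97],0).tolist() if len(q)>9 else "")
    if len(q)>9:
        for lo in np.arange(-.05,.06,.02):
            k=q[(q[:,2]>lo)&(q[:,2]<lo+.02)]
            if len(k)>4: print("  ",round(lo,3),len(k),np.median(k,0))
E
```

```text
-0.06 32 x [-0.0009  0.0006  0.0026] y [-0.0059 -0.0037  0.    ]
-0.052 2213 x [-0.0031  0.0028  0.0061] y [-0.0163 -0.0019  0.0127]
-0.044 1304 x [-0.0011  0.0052  0.0065] y [-0.0218 -0.0027  0.0177]
-0.036 582 x [-0.0033  0.0053  0.0063] y [-0.0233 -0.0124  0.0198]
-0.028 501 x [-0.0056  0.0054  0.0063] y [-0.0223  0.0109  0.0221]
-0.02 413 x [0.0006 0.0054 0.0063] y [-0.0214 -0.0119  0.0221]
-0.012 552 x [-0.0038  0.0042  0.0107] y [-0.0192  0.0091  0.031 ]
-0.004 1156 x [-0.0049  0.0042  0.0062] y [-0.0174 -0.0013  0.0199]
0.004 370 x [0.0044 0.0056 0.0063] y [-0.0156  0.0024  0.0165]
0.012 276 x [0.0046 0.0057 0.0062] y [-0.0103  0.0037  0.0173]
0.02 722 x [-0.0037  0.003   0.0059] y [-0.0225  0.0192  0.0329]
0.028 324 x [-0.0043  0.0044  0.0051] y [-0.0253 -0.0163  0.0246]
0.036 257 x [0.0012 0.0018 0.0022] y [-0.0223  0.0128  0.0332]
0.044 362 x [0.0013 0.0017 0.0022] y [-0.0224  0.0049  0.0329]
0.052 310 x [0.0012 0.0017 0.0021] y [-0.0216  0.0055  0.0325]
0.06 273 x [0.0011 0.0016 0.0021] y [-0.0211  0.005   0.0329]
0.068 139 x [0.0011 0.0016 0.002 ] y [-0.0204 -0.0024  0.0298]
side 283 [[-0.004431532944698067, -0.01968405664058357, -0.05276312925011149], [0.0027264948566131167, 0.002291600331443321, -0.004609197768021287], [0.007357353808882857, 0.02710437757735914, 0.0285139066186422]]
   -0.05 57 [ 0.0025 -0.0024 -0.0433]
   -0.03 36 [ 0.004   0.0156 -0.0202]
   -0.01 81 [ 0.0031  0.0028 -0.0017]
   0.01 85 [0.0026 0.004  0.0214]
scene 26 [[-0.004327639936700027, 0.01149987960558433, -0.04730224738803783], [-0.0009244416312372355, 0.019417011691520568, 0.014236685588137978], [0.0027671106618704366, 0.028837948669519834, 0.025507564872151806]]
   0.01 18 [-0.0009  0.0211  0.0195]
```

```bash
python3 -m inch '[[1,-0.018,0.036,0,0],[1,-0.036,0.072,0,0],[1,-0.044,0.093,0,0],[1,-0.044,0.093,0,0],[1,-0.044,0.093,0,0]]'; python3 - <<'E'
from h import *
np.set_printoptions(precision=4,suppress=True)
go(*w2(-.011,.076),.15,-99.5)
s=ctrl.get_state();print(kit(np.array(s["eef_pos"])))
p=shot("wrist");w=cloud(p);K=kit(w)
for y0 in(.072,.076,.08):
    s=K[(abs(K[...,1]-y0)<.002)&(abs(K[...,2]-.06)<.004)]; print(y0,np.sort(s[:,0])[::max(1,len(s)//10)])
for x0 in(-.03,-.01,.01,.025):
    s=K[(abs(K[...,0]-x0)<.006)&(abs(K[...,2]-.06)<.004)&(K[...,1]>.035)];a=s[s[:,1]<.076,1];b=s[s[:,1]>.076,1]; print(x0,a.max() if len(a) else "",b.min() if len(b) else "")
E
```

```text
time: 30.78
eef_pos: [0.525, -0.0573, 0.2996]
tcp_rot: [0.764, 0.645, -0.0, -0.001]
contact_force: [0.8, 0.8, -0.7]
opening: 0.529
finger_force: 40.3
tcp [ 0.525  -0.0573  0.2996] yaw -99.6 -> shift [0.0023 0.001  0.1496] turn -0.1 q5 -0.13 t 30.78
[-0.0118  0.0737  0.2996]
0.072 [-0.0597 -0.0569 -0.0531  0.0358  0.0398  0.0427  0.0461  0.0501  0.0528
  0.0565  0.0598]
0.076 [-0.0594 -0.0568 -0.053   0.037   0.0398  0.0435  0.0473  0.05    0.0537
  0.0576  0.0601]
0.08 [-0.06   -0.0566 -0.0528  0.0358  0.0394  0.0434  0.0459  0.0497  0.0534
  0.0562  0.0601]
-0.03 0.06603577395829138 0.0851514462118392
-0.01 0.06604185623758818 0.085221622296673
0.01 0.06603242879311606 0.0850689269713938
0.025 0.06583519084400916 0.08502194805555459
```

```bash
python3 -m inch '[[1,0.002,0.001,0.03,0],[1,0.002,0.001,0.07,0],[1,0.002,0.001,0.11,0],[1,0.002,0.001,0.15,0],[1,0.002,0.001,0.15,0]]'; python3 -m inch '[[1,0,0,0.015,0],[1,0,0,0.03,0],[1,0,0,0.045,0],[1,0,0,0.06,0],[1,0,0,0.06,0]]';python3 -m inch '[[1,0,0,0.006,0],[1,0,0,0.008,0],[1,0,0,0.008,0]]'
```

```text
time: 31.25
eef_pos: [0.5191, -0.0523, 0.1416]
tcp_rot: [0.763, 0.646, -0.005, -0.007]
contact_force: [-2.2, 0.5, -1.4]
opening: 0.533
finger_force: 40.3
time: 31.67
eef_pos: [0.5247, -0.0541, 0.09]
tcp_rot: [0.763, 0.646, -0.001, -0.001]
contact_force: [-0.7, -0.5, -1.4]
opening: 0.527
finger_force: 40.3
time: 31.92
eef_pos: [0.5265, -0.0549, 0.0835]
tcp_rot: [0.763, 0.646, 0.0, 0.001]
contact_force: [0.1, 0.3, -1.5]
opening: 0.529
finger_force: 40.4
```

```bash
python3 -m inch '[[1,0,0,0.002,0],[0.33,0,0,0.002,0],[0.33,0,0,0.002,0],[0.33,0,0,0.002,0]]';python3 -m inch '[[0.33,0,0,-0.03,0],[0.33,0,0,-0.07,0],[0.33,0,0,-0.11,0],[0.33,0,0,-0.15,0],[0.33,0,0,-0.19,0]]' >/dev/null;python3 -m inch '[[0.33,0,-0.03,-0.04,0],[0.33,0,-0.06,-0.06,0],[0.33,0,-0.06,-0.06,0]]'; python3 - <<'E'
from h import *
np.set_printoptions(precision=4,suppress=True)
go(.46,-.12,.33,-9.5)
p=shot("wrist");save(p,"w8.png",k=1.2);w=cloud(p);K=kit(w);H=hsv(p).astype(int)
for lo,hi in((-.05,0),(0,.05),(.05,.1)):
    s=K[(abs(H[...,0]-147)<12)&(H[...,1]>90)&(K[...,2]>.1)&(K[...,2]<.15)&(abs(K[...,0])<.05)&(K[...,1]>lo)&(K[...,1]<hi)]
    print(len(s),np.percentile(s,[3,50,97],0).tolist() if len(s) else "", s[:,2].max() if len(s) else "")
b=shot("side")
tp=[x["at"] for x in ctrl.tip_of("lid_tab",b)]+[None]; print("side tab",tp)
w=cloud(b)
H=hsv(b); m=(H[...,2]<60)&(w[...,2]>.17)&(w[...,2]<.3)&(w[...,0]>.6)&(w[...,0]<.8)&(w[...,1]<0)&(w[...,1]>-.25)
print(m.sum(),np.percentile(w[m],[2,50,98],0) if m.any() else "")
E
```

```text
time: 32.25
eef_pos: [0.5264, -0.055, 0.0809]
tcp_rot: [0.764, 0.646, 0.0, 0.001]
contact_force: [0.5, -0.5, 0.2]
opening: 0.668
finger_force: 0.2
time: 32.92
eef_pos: [0.4661, -0.0447, 0.3386]
tcp_rot: [0.763, 0.646, 0.003, 0.005]
contact_force: [0.8, -0.6, 2.0]
opening: 0.668
finger_force: 0.0
tcp [ 0.4661 -0.0447  0.3386] yaw -99.5 -> shift [-0.0752  0.0064  0.0088] turn 90.0 q5 -0.15 t 32.92
271 [[-0.028444383434474366, -0.026904201749052517, 0.10253997473558746], [-0.01138352593223155, -0.020975967854707598, 0.1238278213131131], [0.009482588951522222, -0.01856614188639956, 0.12939929531892227]] 0.1305665781333316
324 [[-0.028194686742914265, 0.022593457796835675, 0.1032036109047935], [-0.010451020413174493, 0.0284418814192416, 0.12287143786137925], [0.010897530036006955, 0.03134871168244557, 0.12921787115745123]] 0.13040273393219876
339 [[-0.021826414866064812, 0.07533061278731991, 0.10556856845277068], [-0.0040322742877981, 0.08128856031922058, 0.1242778599723775], [0.016481823435120942, 0.08501096866387663, 0.12964526848784205]] 0.13030589027461492
side tab [[276.3, 198.2], [291.5, 148.9], None]
74 [[ 0.6764 -0.1685  0.2105]
 [ 0.6852 -0.1486  0.2296]
 [ 0.6941 -0.1376  0.2459]]
```

View pics/w8.png

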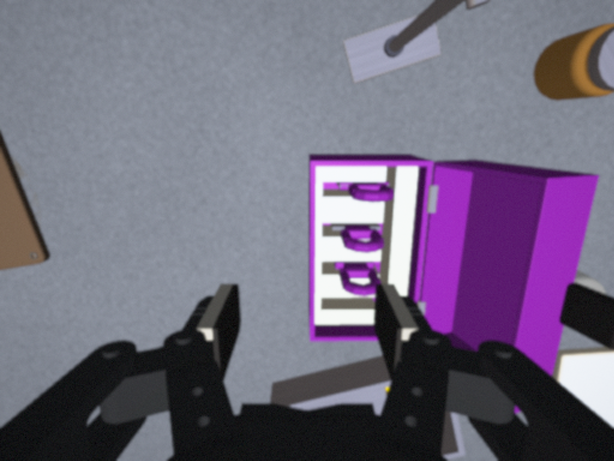

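The three purple tools stand in slots at px (370,190), (362,238) and (358,280), fully down with their tops at 0.130 m. The tab of the open lid is at about (590,315). I'm going above it to close the lid.

```bash
python3 -m inch '[[0.1,-0.013,0.039,-0.02,0],[0.1,-0.026,0.078,-0.04,0],[0.1,-0.039,0.117,-0.04,0],[0.1,-0.052,0.156,-0.04,0],[0.1,-0.065,0.195,-0.04,0]]'>/dev/null; python3 -m inch '[[0.1,-0.011,0.032,0,-7],[0.1,-0.011,0.034,0,-14],[0.1,-0.011,0.034,0,-21],[0.1,-0.011,0.034,0,-28],[0.1,-0.011,0.034,0,-35]]'>/dev/null;python3 -m inch '[[0.1,0,0,0,-7],[0.1,0,0,0,-14],[0.1,0,0,0,-21],[0.1,0,0,0,-28],[0.1,0,0,0,-35]]'>/dev/null;python3 -m inch '[[0.1,0,0,0,-7],[0.1,0,0,0,-14],[0.1,0,0,0,-20],[0.1,0,0,0,-20]]'
python3 - <<'E'
from h import *
np.set_printoptions(precision=4,suppress=True)
go(*(KH+.0986*ex),.2075,-9.5)
for n in("wrist","side"):
    p=shot(n);w=cloud(p);H=hsv(p);z=w[...,2]
    m=(H[...,2]<75)&(H[...,1]<80)&(z>.19)&(z<.26)&(w[...,0]>.62)&(w[...,0]<.76)&(w[...,1]<-.08)&(w[...,1]>-.24)
    q=kit(w[m]);print(n,len(q),np.percentile(q,[2,50,98],0) if len(q) else "", w[m].mean(0) if len(q) else "")
E
```

```text
time: 34.65
eef_pos: [0.6751, -0.1553, 0.3659]
tcp_rot: [0.082, 0.997, 0.001, -0.003]
contact_force: [0.7, 0.1, 0.5]
opening: 0.903
finger_force: 0.0
tcp [ 0.6751 -0.1553  0.3659] yaw -9.5 -> shift [-0.0131 -0.002   0.1583] turn 0.0 q5 -1.78 t 34.65
wrist 1158 [[ 0.1531 -0.0192  0.2092]
 [ 0.1617 -0.0005  0.234 ]
 [ 0.1736  0.0175  0.2427]] [ 0.6843 -0.1594  0.2309]
side 73 [[ 0.1559 -0.0142  0.2122]
 [ 0.1621  0.0103  0.2309]
 [ 0.1713  0.0221  0.2452]] [ 0.6861 -0.1519  0.2302]
```

```bash
python3 -m inch '[[0.1,-0.012,-0.001,0.03,0],[0.1,-0.012,-0.001,0.07,0],[0.1,-0.012,-0.001,0.11,0],[0.1,-0.012,-0.001,0.14,0],[0.1,-0.012,-0.001,0.157,0]]'; python3 -m inch '[[0.1,0,0,0,0],[1,0,0,0,0],[1,0,0,0,0],[1,0,0,0,0],[1,0,0,0,0]]' 25; python3 -m inch '[[1,0,0,0,0]]'; python3 - <<'E'
from h import *
go(*(KH+.0986*ex),.2075,-9.5)
E
```

```text
time: 35.17
eef_pos: [0.6841, -0.1572, 0.2056]
tcp_rot: [0.085, 0.996, 0.001, -0.005]
contact_force: [-0.8, 0.6, -1.2]
opening: 0.898
finger_force: 0.0
time: 35.58
eef_pos: [0.6877, -0.1599, 0.2167]
tcp_rot: [0.084, 0.996, -0.002, 0.002]
contact_force: [-0.9, -4.5, 2.9]
opening: 0.459
finger_force: 30.3
time: 35.67
eef_pos: [0.6877, -0.1599, 0.2167]
tcp_rot: [0.084, 0.996, -0.002, 0.003]
contact_force: [-1.2, -3.8, 3.1]
opening: 0.461
finger_force: 30.5
tcp [ 0.6877 -0.1599  0.2167] yaw -9.6 -> shift [0.0011 0.0006 0.0092] turn -0.1 q5 -1.77 t 35.67
```

```bash
python3 -m inch '[[0.3,0,0,0,0],[0.3,0,0,0,0],[0.3,0,0,0.009,0],[0.3,0,0,0.009,0]]'; python3 -m inch '[[1,0,0,0,0],[1,0,0,0,0],[1,0,0,0,0],[1,0,0,0,0]]' 25; python3 - <<'E'
from h import *
go(*(KH+.0986*ex),.2075,-9.5)
# arc relative rows
s=ctrl.get_state();k=kit(np.array(s["eef_pos"]));print(k)
r=.1676
for th in range(109,-1,-10):
    a=np.radians(17.35+th);print(th,np.round([r*np.cos(a)+.0996-.001, .1355-r*np.sin(a)],4))
E
```

```text
time: 36.0
eef_pos: [0.6856, -0.1572, 0.2018]
tcp_rot: [0.083, 0.997, 0.001, -0.002]
contact_force: [-0.6, 0.3, -0.6]
opening: 0.702
finger_force: 0.0
time: 36.33
eef_pos: [0.6857, -0.1595, 0.2034]
tcp_rot: [0.083, 0.997, -0.001, -0.001]
contact_force: [-2.0, -4.2, -1.7]
opening: 0.462
finger_force: 29.2
tcp [ 0.6857 -0.1595  0.2034] yaw -9.6 -> shift [-0.0011  0.0006 -0.0041] turn -0.1 q5 -1.77 t 36.33
[ 0.1635282  -0.00061067  0.20341397]
109 [-0.0007  0.0005]
99 [ 0.0242 -0.0147]
89 [ 0.0514 -0.0253]
79 [ 0.0801 -0.0311]
69 [ 0.1093 -0.0318]
59 [ 0.1382 -0.0274]
49 [ 0.1658 -0.018 ]
39 [ 0.1915 -0.004 ]
29 [0.2143 0.0142]
19 [0.2336 0.0362]
9 [0.2488 0.0611]
```

```bash
python3 -m inch '[[1,0.0245,0,-0.015,0],[1,0.052,0,-0.0255,0],[1,0.0805,0,-0.031,0],[1,0.11,0,-0.032,0]]'; python3 -m inch '[[1,0.028,0,0.0045,0],[1,0.056,0,0.014,0],[1,0.0815,0,0.028,0],[1,0.104,0,0.046,0]]';  python3 -m inch '[[1,0.0195,0,0.022,0],[1,0.0345,0,0.047,0],[1,0.0405,0,0.06,0],[1,0.0425,0,0.066,0],[1,0.0425,0,0.066,0]]'
```

```text
time: 36.67
eef_pos: [0.5784, -0.1414, 0.2364]
tcp_rot: [0.083, 0.997, -0.002, 0.002]
contact_force: [3.4, -8.4, -8.8]
opening: 0.464
finger_force: 28.3
time: 37.0
eef_pos: [0.4766, -0.1242, 0.1938]
tcp_rot: [0.083, 0.997, -0.003, 0.004]
contact_force: [-0.7, -5.6, 3.3]
opening: 0.461
finger_force: 28.8
time: 37.42
eef_pos: [0.4313, -0.1165, 0.1232]
tcp_rot: [0.083, 0.997, -0.002, -0.002]
contact_force: [-8.5, -7.1, 3.7]
opening: 0.462
finger_force: 30.7
```

```bash
python3 -m inch '[[0,0,0,0,0],[0,0,0,0,0],[0,0,0,0,0],[0,0,0,-0.04,0],[0,0,0,-0.08,0]]'; python3 -m inch '[[0,0.005,0,-0.04,0],[0,0.01,0,-0.08,0],[0,0.01,0,-0.12,0],[0,0.01,0,-0.14,0],[0,0.01,0,-0.14,0]]'; python3 - <<'E'
from h import *
np.set_printoptions(precision=4,suppress=True)
p=shot("wrist");w=cloud(p);H=hsv(p).astype(int);K=kit(w)
m=(abs(H[...,0]-147)<12)&(H[...,1]>90)&(K[...,2]>.13)&(abs(K[...,0])<.06)&(abs(K[...,1])<.1)
q=K[m];c=np.linalg.lstsq(np.c_[q[:,0],q[:,1],np.ones(len(q))],q[:,2],rcond=None)[0];print("lid plane",c,len(q))
a=shot("scene");save(a,"fin.png",(50,80,400,310),2.2)
b=shot("side");w=cloud(b);H=hsv(b).astype(int);z=w[...,2]
g=w[(abs(H[...,0]-62)<15)&(H[...,1]>100)&(w[...,0]>.43)&(w[...,0]<.55)&(w[...,1]>.2)&(w[...,1]<.38)];print("green",np.percentile(g,[3,50,97],0))
m=(z>.055)&(z<.075)&(H[...,1]<60)&(w[...,1]<-.28)&(w[...,1]>-.62)&(w[...,0]<.7)&(w[...,0]>.25)
print("pan rough",np.percentile(w[m],[1,50,99],0))
E
```

```text
time: 37.83
eef_pos: [0.432, -0.1142, 0.2027]
tcp_rot: [0.083, 0.997, 0.002, -0.003]
contact_force: [0.7, -0.2, -0.0]
opening: 0.999
finger_force: 0.0
time: 38.25
eef_pos: [0.426, -0.1145, 0.3518]
tcp_rot: [0.083, 0.997, -0.002, 0.006]
contact_force: [-0.9, -0.7, 0.8]
opening: 1.001
finger_force: 0.0
lid plane [ 0.0016 -0.0001  0.1453] 13287
green [[0.4794 0.2971 0.1652]
 [0.4838 0.3226 0.2207]
 [0.4903 0.3298 0.2412]]
pan rough [[ 0.3607 -0.5112  0.0554]
 [ 0.451  -0.4765  0.0657]
 [ 0.6315 -0.3232  0.0719]]
```

View pics/fin.png

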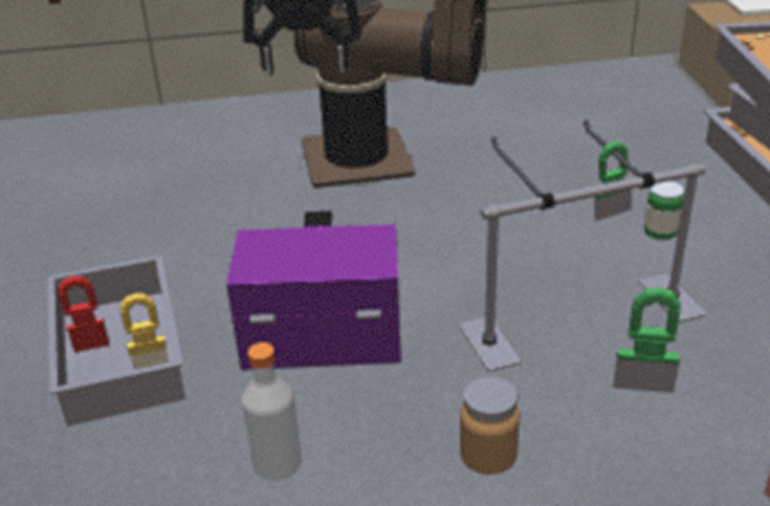

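The lid is flat shut (plane slope 0.002), red and yellow are in the pan (85,315 and 143,325), green is on the spare hook (612,175), and the bystanders are in place.

```bash
python3 -c "
from plant import ctrl
print(ctrl.sign_off())"
```

```text
the job is handed in; nothing more can be done
None
```

I handed the job in at about 38 s of the 210 s: the three purple tools stand in the kit with the lid shut, red and yellow are in the wash pan, the green scraper hangs on the spare hook, and sign-off gave no verdict.

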